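Weigh the cast bar from the crowded bullion tray

TASK

The single cast bar in the tray is next to be weighed, but the two banded bundles stand too close on either side of it: set both bundles on the felt pad, then lift the cast bar out and set it gently flat on the middle of the scale's steel pan. Stand the stack of rounds upright in the cast bar's old place in the middle of the tray, and put each bundle back exactly where it stood at the start, lying the same way. Do not disturb the calculator, the hand stamp or the loupe.

Things in the scene. Friction and masses are not known exactly. Their poses are not given: they have to be found in the camera images.
- tray: Fixed shallow black tray with a blue felt floor, 160 mm (x) by 200 mm (y), rim 10 mm high and 4 mm thick. Origin: centre of its underside; floor 4 mm above the desk. At the start the cast bar lies at its centre (long side along the tray's x) with one bundle about 46 mm to each side of it along the tray's y, their long sides also along the tray's x, each shifted up to 6 mm lengthwise. Which bundle is on which side changes.
- large_bundle: Loose thick banded bundle of gold-coloured minted bars, 60 (x) by 38 (y) by 22 mm high, 0.6 to 0.9 kg, starts in the tray 8 mm from the cast bar's side, so there is no finger room there: take it by its two ends, across its 60 mm length. Origin: centre of its underside, x along its length, z up.
- small_bundle: Loose thin banded bundle of gold-coloured minted bars, 52 (x) by 34 (y) by 16 mm high, 0.4 to 0.6 kg, starts in the tray about 10 mm from the cast bar's other side: take it by its two ends, across its 52 mm length. Origin: centre of its underside, x along its length, z up.
- cast_bar: Loose single cast bar, flat gold-coloured slab with rounded edges, 88 (x) by 38 (y) by 12 mm high, 0.55 to 0.85 kg, starts at the middle of the tray between the bundles. To be gripped across its 38 mm width once the bundles are gone. Origin: centre of its underside, x along its length, z up.
- coin_stack: Loose upright stack of five gold-coloured rounds held together as one piece, a cylinder 40 mm in diameter and 20 mm high, 0.35 to 0.5 kg, starts on the bare desk beyond the tray. Origin: centre of its underside, z up.
- scale: Fixed white bench scale with a flat steel pan, 150 (x) by 160 mm (y), its top 50 mm above the desk. Origin: on the desk right under the pan's centre. The housing is 170 mm wide in y and reaches from 85 mm on its -x side to 160 mm on its +x side, where a low display panel stands about level with the pan. On the left or the right of the tray.
- pad: Fixed plain grey felt pad, the side area, 160 (x) by 190 mm (y), 3 mm thick. Origin: centre of its underside. On the side of the tray away from the scale.
- calculator: Loose grey desk calculator, 150 (x) by 85 by 17 mm, a bystander on the far side of the desk. Origin: centre of its underside.
- stamp: Loose hand stamp, black block 45 by 30 mm with a dark wooden knob handle, 64 mm high overall, a bystander. Origin: centre of its underside.
- loupe: Loose black loupe, a cylinder 28 mm in diameter and 22 mm high, a bystander. Origin: centre of its underside.

How it is judged (in metres and radians):
On the way, in this order (a step that is already met when the one before it is completed fails the run):
1. both bundles lie released on the felt pad together, the cast bar not yet taken (x of large_bundle in the frame of pad between -0.07 and 0.07 m and y of large_bundle in the frame of pad between -0.085 and 0.085 m and z of each of large_bundle, small_bundle in the frame of pad below 0.009 m and angle between each of large_bundle, small_bundle's own z axis and vertical below 0.15 rad and contact force between each of large_bundle, small_bundle and the fingers below 0.1 N and x of small_bundle in the frame of pad between -0.07 and 0.07 m and y of small_bundle in the frame of pad between -0.085 and 0.085 m and distance of cast_bar from where it was at the start of the episode below 0.03 m), for 0.2 s.
2. the cast bar lies released on the middle of the scale's pan while both bundles are still on the pad (horizontal distance between cast_bar and scale below 0.015 m and z of cast_bar in the frame of scale between 0.045 and 0.056 m and angle between cast_bar's own z axis and vertical below 0.1 rad and contact force between each of cast_bar, large_bundle, small_bundle and the fingers below 0.1 N and x of large_bundle in the frame of pad between -0.07 and 0.07 m and y of large_bundle in the frame of pad between -0.085 and 0.085 m and z of each of large_bundle, small_bundle in the frame of pad below 0.009 m and angle between each of large_bundle, small_bundle's own z axis and vertical below 0.15 rad and x of small_bundle in the frame of pad between -0.07 and 0.07 m and y of small_bundle in the frame of pad between -0.085 and 0.085 m), for 0.2 s.
At the end, for the whole second after the job is handed in: Cast bar flat on the pan within 15 mm of its centre; stack of rounds upright on the tray floor within 12 mm of the tray's centre; each bundle flat within 12 mm of where it started, its length within 15 degrees of the tray's x; all released and at rest (horizontal distance between cast_bar and scale below 0.015 m and z of cast_bar in the frame of scale between 0.045 and 0.056 m and angle between each of cast_bar, large_bundle, small_bundle, coin_stack's own z axis and vertical below 0.1 rad and contact force between cast_bar and the fingers below 0.1 N and linear speed of each of cast_bar, large_bundle, small_bundle, coin_stack below 0.02 m/s and angular speed of each of cast_bar, large_bundle, small_bundle, coin_stack below 0.2 rad/s and distance of each of large_bundle, small_bundle from where it was at the start of the episode below 0.012 m and angle between the x axis of each of large_bundle, small_bundle and the x axis of tray, either way round below 0.26 rad and horizontal distance between coin_stack and tray below 0.012 m and z of coin_stack in the frame of tray between 0 and 0.009 m); the robot touches nothing.
It fails at once if a bystander is moved more than 25 mm (distance of any of calculator, stamp, loupe from where it was at the start of the episode above 0.025 m).
It fails at once if the cast bar is dropped or rammed onto the scale (over 90 N) (contact force between cast_bar and scale above 90 N).
It also fails if it takes over 125 s, if anything falls off the work surface, if the arm or the gripper's body presses on something with over 40 N, if the wrist force passes 120 N, or if a joint passes its speed limit or range.

ROBOT

A 6-joint arm with a two-finger parallel gripper is mounted at the origin on the work surface. World frame = base frame: x ahead of the robot, y to its left, z up, the work surface at z = 0. Lengths are in mm, angles in rad, forces in N, time in s.
With the tool pointing down it reaches from about 325 to 875 mm from the base axis. Payload 4.4 kg.
Tool frame: the origin (TCP) lies at the centre of the arm's flange, where the gripper is bolted on; the fingertips stand 173 mm ahead of it and the grasp point (between the pads) lies 155 mm ahead of it; z points along the fingers, y is the direction in which the jaws open and shut (so a half turn about z gives the same grasp; the last joint's range is limited). The gripper opens to 85 mm and grips with 20 to 120 N. Pads are 22 mm wide; open, the fingers measure 114 mm over their backs; the gripper's body (76 mm by 85 mm) begins 54 mm behind the grasp point. The pads swing forward as they close: fully open they stand 13 mm farther back than shut.
Start: joints at [-1.312, 0.207, 1.542, -0, 1.393, -0.15], TCP at [228.556, -527.628, 404.682] pointing down, gripper open.
Joint ranges: [-2.73, 2.73], [-0.86, 2.22], [0.23, 2.46], [-1.11, 4.25], [0.08, 2.63], [-2.82, 2.82]. Speed limits (rad/s): [2.79, 2.79, 3.14, 3.14, 3.14, 3.14].

INTERFACE

Orientations are given as [roll, pitch, yaw] about the fixed x, y, z axes, in that order (R = Rz(yaw) Ry(pitch) Rx(roll)).
In Python, from workcell import get_obs, snapshot, camera_params, close_job gives the robot as it stands.
- The arm moves only by the tool servo_tool, never from a script. Its argument "plan" is a list of rows, each a list of 3 entries, a list of its own where there are three numbers: the shift along the tool's x, y, z in m, then the turn, a rotation vector about the tool's x, y, z in rad, then the gripper command: -1 is fully open, 1 is shut, values between are in proportion. A call has exactly 8 rows; each row is the pose to reach, as a shift and turn from the pose measured when the call began, along the tool's axes at that moment; what a row does not reach only later rows make up. A row lasts 1/8 s, in which the tool goes at most 62.5 mm and 10.7 degrees, less where a joint would pass 70% of its speed; a pose out of reach is approached as far as the arm can. A call with a gripper value outside its range is refused whole. The fingers move at their own pace and stop on an object; the grip force is fixed at half the most. Time passes only in rows, so rows that repeat a pose let the fingers close, or fill a call up. It gives the time, the measured TCP pose, the force and the opening at its end, in the units of the state.
- get_obs(): the state, without advancing time (a new reading comes with each control period).
- snapshot(name): name is "side" or "top"; returns the picture (384x512x3 uint8, red, green, blue); there is no depth.
- camera_params(name): a dict with "fx", "fy", "cx", "cy" (pixels), "R" (3x3) and "t" (3): a world point X has camera coordinates R X + t. Camera axes: x right, y down, z forward; pixel columns grow to the right and rows downward; lengths in mm; the calibration is good to about 2 mm. A picture is of the moment at which its call begins. camera_params takes no time and is no camera call.
- close_job(): hands the job in, once; it reports no verdict.
The state is a dict: "t": time; "joints": joint angles; "dq": joint speeds; "effort": joint torques, N m; "position": TCP position; "eef_rot": TCP orientation; "ft_force": force on the tool from outside, world axes, zero at the start; "moment": the same for the moment, N m; "grip_width": opening from 0.0 (shut) to 1.0 (fully open).
Only numpy, scipy, OpenCV 4.12 (cv2) and the standard library are available. Lean on these libraries where they do the work, as an engineer would, in place of code of your own. Each camera call takes 0.05 s, during which the arm holds its last target.

## Working session

There is one attempt and no reset: what is moved stays moved. The work goes in short steps, Python scripts to look and compute and a tool call to move; the robot and the scene stay as the last step left them, time stands still between calls to the robot, and variables do not carry over. Pictures are saved under pics/ and viewed, and the job is handed in when it is done.

Besides the shell and the picture viewer there is one more tool, called after "Call:" as name([rows], argument=value, ...), one row to a line, values as JSON. servo_tool: Moves the arm, as the interface text tells. Its arguments: {"type":"object","properties":{"plan":{"type":"array","items":{"type":"array"}}},"required":["plan"]}

```bash
mkdir -p pics; ls; python3 - <<'E'
from workcell import *
import cv2
for n in("top","side"):
    im=snapshot(n); cv2.imwrite(f"pics/{n}0.png",cv2.cvtColor(im,cv2.COLOR_RGB2BGR))
    print(n,camera_params(n))
print(get_obs())
E
```

```text
pics
top {'fx': 457.0978344383639, 'fy': 457.0978344383639, 'cx': 261.5858619209309, 'cy': 193.59989950479752, 'R': array([[ 1.47523759e-04, -9.99989434e-01,  4.59457562e-03],
       [-9.87623744e-01, -8.66317482e-04, -1.56839373e-01],
       [ 1.56841697e-01, -4.51457444e-03, -9.87613437e-01]]), 't': array([   2.23198914,  623.26848192, 1012.55253233])}
side {'fx': 495.1261723119126, 'fy': 495.1261723119126, 'cx': 267.34998406066694, 'cy': 186.60626772681096, 'R': array([[-0.80832162, -0.58858178, -0.01369831],
       [-0.44592979,  0.62727221, -0.63849526],
       [ 0.38439925, -0.51000104, -0.76950384]]), 't': array([500.65411629, 272.40064748, 855.82484957])}
{'t': 0.1, 'joints': array([-1.31251334e+00,  2.07355342e-01,  1.54283131e+00,  8.07233528e-06,
        1.39351497e+00, -1.50458504e-01]), 'dq': array([ 6.89911235e-04, -1.44072931e-03, -2.62295203e-03,  3.99834219e-05,
        1.21646672e-03,  9.80708453e-04]), 'effort': array([-3.21281213e-04, -3.84089684e+01, -2.92547876e+01, -1.60806267e-04,
        4.84453616e-03, -3.42298115e-06]), 'position': array([ 228.46273394, -527.30023191,  403.62023908]), 'eef_rot': array([-3.13950870e+00, -3.23969196e-04,  4.08739722e-01]), 'ft_force': array([ 0.22162954, -0.18941611,  1.11944511]), 'moment': array([ 0.03817492, -0.01718177,  0.02955475]), 'grip_width': 1.0035523213033815}
```

View pics/top0.png

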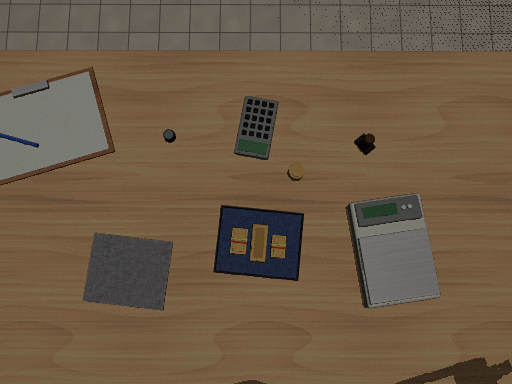

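View pics/side0.png

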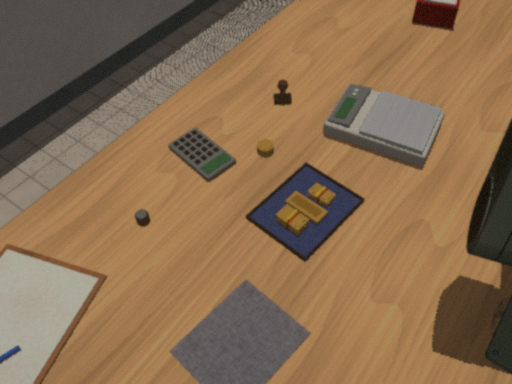

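```bash
python3 - <<'E'
import cv2
im=cv2.imread('pics/top0.png');cv2.imwrite('pics/topz.png',cv2.resize(im[60:310,140:360],None,fx=2.4,fy=2.4,interpolation=cv2.INTER_CUBIC))
im=cv2.imread('pics/side0.png');cv2.imwrite('pics/sidez.png',cv2.resize(im[70:290,200:480],None,fx=2.7,fy=2.7,interpolation=cv2.INTER_CUBIC))
E
```

```text
(no output)
```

View pics/topz.png

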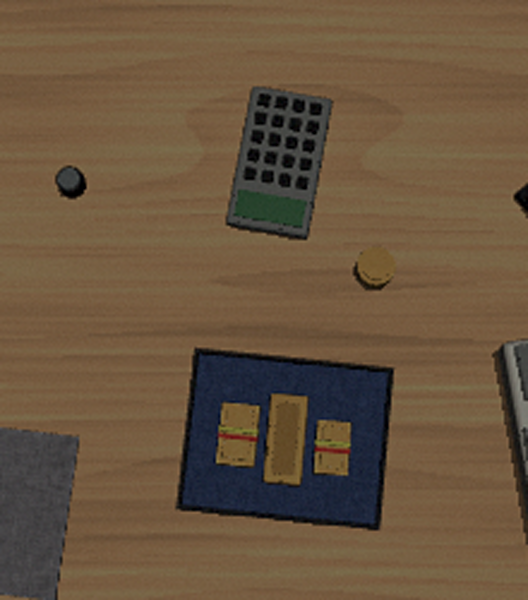

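View pics/sidez.png

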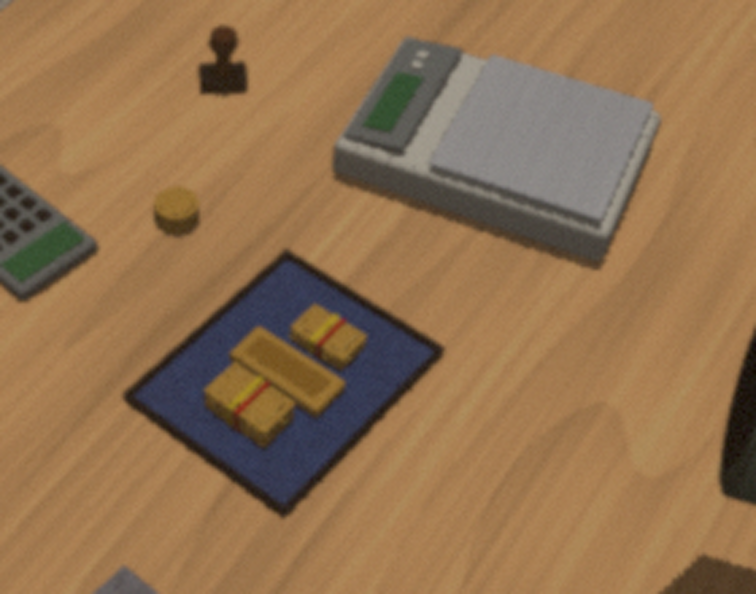

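```bash
cat > z.py <<'E'
import cv2,sys,numpy as np
def z(src,x0,y0,x1,y1,f,out):
    im=cv2.imread(src)[y0:y1,x0:x1]
    im=cv2.convertScaleAbs(im,alpha=1.6)
    im=cv2.resize(im,None,fx=f,fy=f,interpolation=cv2.INTER_CUBIC)
    for x in range((x0+9)//10*10,x1,10):
        cv2.line(im,(int((x-x0+.5)*f),0),(int((x-x0+.5)*f),6),(255,255,255),1); cv2.putText(im,str(x),(int((x-x0+.5)*f),16),0,.35,(255,255,255),1)
    for y in range((y0+9)//10*10,y1,10):
        cv2.line(im,(0,int((y-y0+.5)*f)),(6,int((y-y0+.5)*f)),(255,255,255),1); cv2.putText(im,str(y),(8,int((y-y0+.5)*f)),0,.35,(255,255,255),1)
    cv2.imwrite(out,im)
if __name__=="__main__":
    a=sys.argv; z(a[1],*map(int,a[2:6]),float(a[6]),a[7])
E
python3 z.py pics/top0.png 210 200 310 285 7 pics/a1.png
python3 z.py pics/side0.png 240 160 370 260 6 pics/a2.png
python3 z.py pics/top0.png 340 185 450 310 4.7 pics/a3.png
python3 z.py pics/side0.png 315 75 450 175 5.8 pics/a4.png
python3 - <<'E'
import cv2,numpy as np
a=[cv2.imread('pics/'+n) for n in('top0.png','side0.png')]
E
python3 z.py pics/top0.png 270 150 330 190 10 pics/a5.png
python3 z.py pics/side0.png 235 120 295 170 10 pics/a6.png
```

```text
(no output)
```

View pics/a1.png

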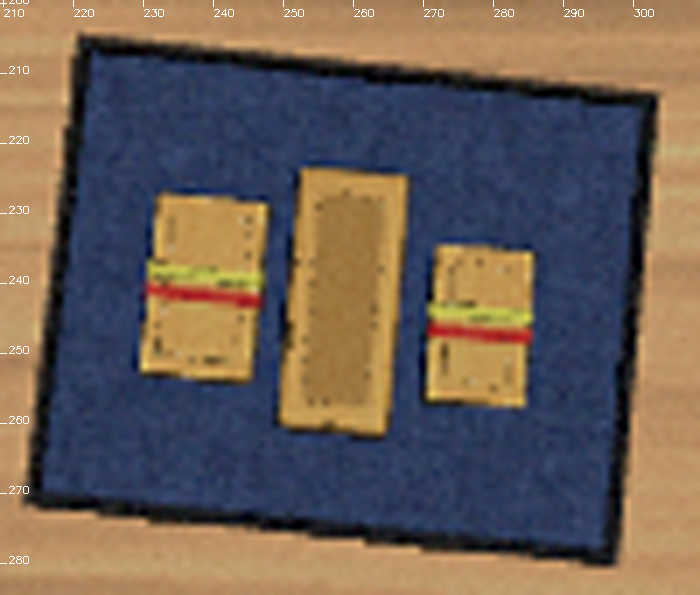

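View pics/a2.png

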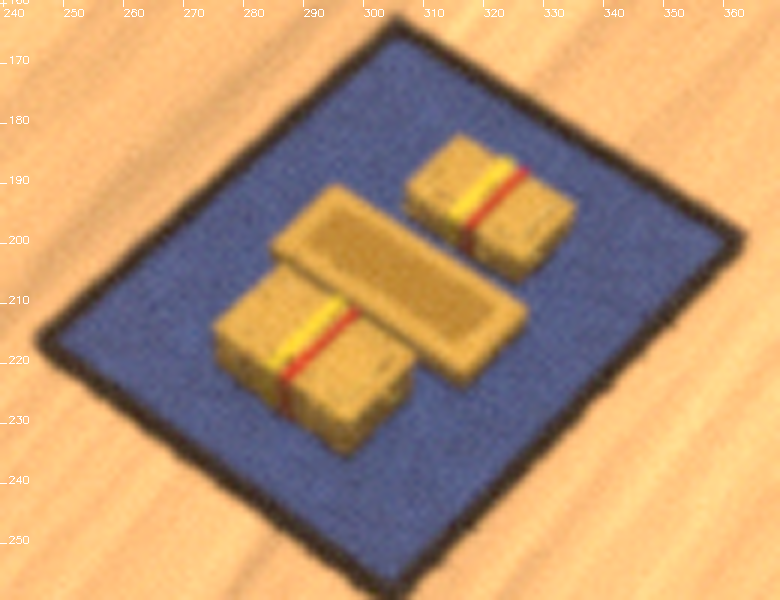

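View pics/a3.png

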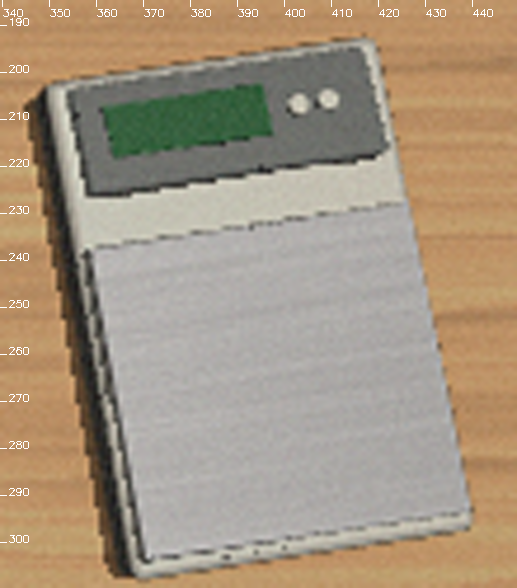

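View pics/a4.png

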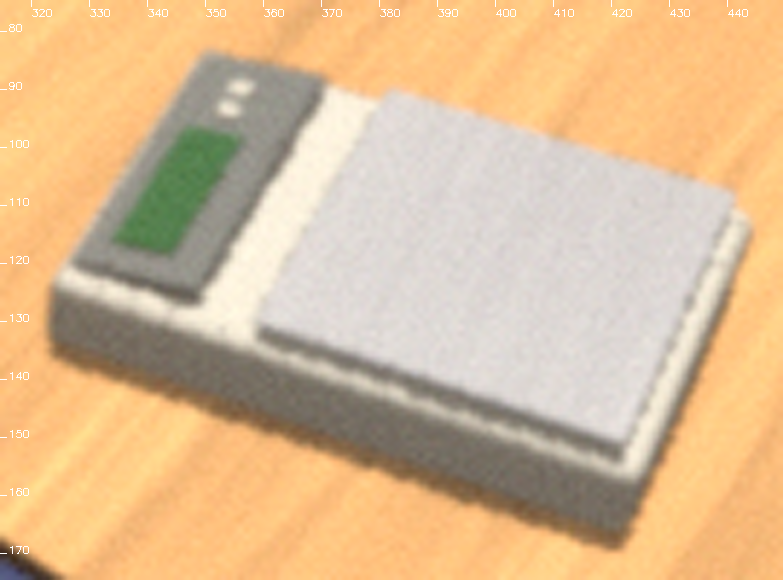

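View pics/a5.png

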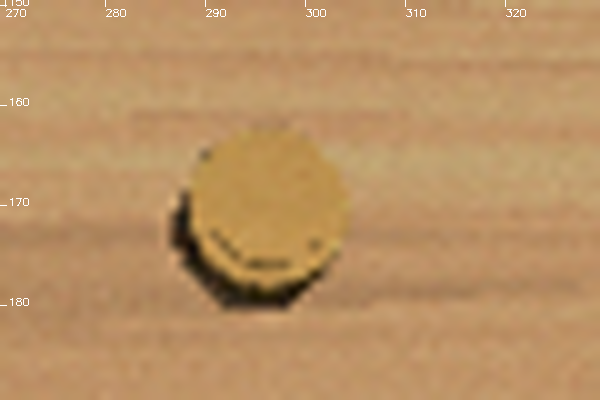

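View pics/a6.png

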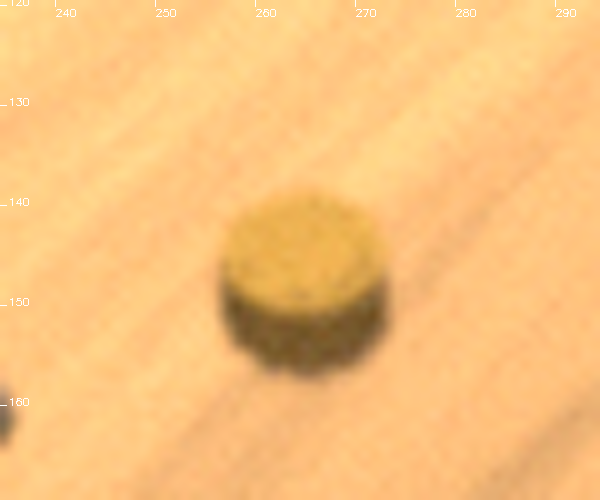

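```bash
cat > m.py <<'E'
import numpy as np,cv2
from workcell import *
from scipy.optimize import least_squares
CP={n:camera_params(n) for n in("top","side")}
def proj(n,X):
    c=CP[n];X=np.atleast_2d(X)@c["R"].T+c["t"]
    return np.c_[c["fx"]*X[:,0]/X[:,2]+c["cx"],c["fy"]*X[:,1]/X[:,2]+c["cy"]]
def ray(n,uv,z):
    c=CP[n];d=c["R"].T@np.array([(uv[0]-c["cx"])/c["fx"],(uv[1]-c["cy"])/c["fy"],1]);C=-c["R"].T@c["t"]
    return C+d*(z-C[2])/d[2]
def fit(name,L,W,t,s,z0=20):
    # corners order ++,+-,--,-+ ; z-free rect fit to both views
    q=np.array([[1,1],[1,-1],[-1,-1],[-1,1]])/2*[L,W]
    def rect(p):
        c,s_=np.cos(p[3]),np.sin(p[3]);return np.c_[p[0]+c*q[:,0]-s_*q[:,1],p[1]+s_*q[:,0]+c*q[:,1],np.full(4,p[2])]
    f=lambda p,vs:np.concatenate([(proj(n,rect(p))-uv)[~np.isnan(uv[:,0])].ravel() for n,uv in vs])
    x0=np.r_[np.mean([ray("top",u,z0) for u in t],0),0.]
    r=least_squares(f,x0,args=([("top",t),("side",s)],))
    print(name,np.round(r.x,3),"rms px %.2f"%np.sqrt(np.mean(r.fun**2)),"top-only at fitted z",np.round(np.mean([ray("top",u,r.x[2]) for u in t],0)[:2],1),"side-only",np.round(np.nanmean([ray("side",u,r.x[2]) for u in s],0)[:2],1))
    return r.x
E
cat > m1.py <<'E'
from m import *
T=lambda l,o,f:np.array(l,float)/f+o-.5
t=lambda l:T(l,[210,200],7);s=lambda l:T(l,[240,160],6)
fit("large",60,38,t([(157,193),(270,203),(250,382),(139,371)]),s([(213,326),(283,262),(415,353),(345,420)]))
fit("bar",88,38,t([(300,168),(409,176),(387,436),(278,425)]),s([(271,243),(337,185),(528,308),(463,370)]))
fit("small",52,34,t([(437,244),(535,251),(526,407),(425,402)]),s([(406,187),(462,135),(577,208),(520,268)]))
fit("tray",160,200,t([(80,35),(659,93),(614,565),(27,503)]),s([(38,340),(398,17),(745,238),(395,597)]))
fit("pan",150,160,T([(90,248),(405,202),(468,514),(148,560)],[340,185],4.7),T([(260,328),(388,90),(735,190),(624,442)],[315,75],5.8))
fit("pad",160,190,np.array([(94,234),(172,241),(163,308),(84,300.)]),np.array([(174,348.5),(246,283.),(309,334),(np.nan,np.nan)]))
P=[CP[n]["fx"] for n in CP]
for nm,a,b in [("coin",(296.3,170.),(264.8,144.5)),("stamp knob",(369,138.5),(282.5,84)),("loupe",(169,134),(142,215))]:
    M=[np.array([[c["fx"],0,c["cx"]],[0,c["fy"],c["cy"]],[0,0,1]])@np.c_[c["R"],c["t"]] for c in CP.values()]
    X=cv2.triangulatePoints(M[0],M[1],np.array(a,float).reshape(2,1),np.array(b,float).reshape(2,1));print(nm,np.round(X[:3,0]/X[3,0],1))
E
python3 m1.py
```

```text
large [ 5.16428e+02  5.60840e+01  2.72990e+01 -1.02000e-01] rms px 0.29 top-only at fitted z [516.   55.9] side-only [516.8  56.2]
bar [ 5.12391e+02  9.39400e+00  1.64200e+01 -9.00000e-02] rms px 0.50 top-only at fitted z [512.    9.5] side-only [512.6   9.4]
small [ 5.03562e+02 -3.65470e+01  1.88630e+01 -8.70000e-02] rms px 0.28 top-only at fitted z [503.5 -36.6] side-only [503.6 -36.5]
tray [ 5.13813e+02  8.56800e+00  7.92100e+00 -1.00000e-01] rms px 0.37 top-only at fitted z [513.9   9. ] side-only [513.7   8.3]
pan [ 4.59273e+02 -3.08761e+02  4.91640e+01  1.52000e-01] rms px 0.71 top-only at fitted z [ 459.  -308.4] side-only [ 459.4 -309.4]
pad [ 4.46334e+02  3.16431e+02 -4.60900e+00 -1.16000e-01] rms px 1.97 top-only at fitted z [446.9 319. ] side-only [468.4 281. ]
coin [685.4 -81.1  20.7]
stamp knob [ 754.6 -251.1   53.1]
loupe [774.6 227.9  17.9]
```

```bash
cat > g.py <<'E'
import sys,numpy as np
from workcell import get_obs
from scipy.spatial.transform import Rotation as Ro
o=get_obs();R=Ro.from_euler('xyz',o["eef_rot"])
print("t %.2f pos"%o["t"],np.round(o["position"],1),"rpy",np.round(o["eef_rot"],3),"F",np.round(o["ft_force"],1),"w %.3f"%o["grip_width"])
x,y,z,psi=map(float,sys.argv[1:5])
d=R.inv().apply(np.array([x,y,z])-o["position"])/1000
G=Ro.from_euler('xyz',[np.pi,0,psi]);v=(R.inv()*G).as_rotvec()
print("d",np.round(d,4),"rv",np.round(v,3),"dist %.3f"%np.linalg.norm(d))
E
python3 g.py 516.2 56 300 1.471; python3 g.py 380 -220 360 0.95
```

```text
t 0.10 pos [ 228.5 -527.3  403.6] rpy [-3.14  -0.     0.409] F [ 0.2 -0.2  1.1] w 1.004
d [ 0.4958 -0.4207  0.1047] rv [-2.000e-03 -1.000e-03 -1.062e+00] dist 0.659
t 0.10 pos [ 228.5 -527.3  403.6] rpy [-3.14  -0.     0.409] F [ 0.2 -0.2  1.1] w 1.004
d [ 0.2612 -0.2217  0.0442] rv [-0.002 -0.001 -0.541] dist 0.345
```

Call:
servo_tool([
  [[0.02, -0.02, 0.0], [0, 0, -0.05], -1],
  [[0.06, -0.05, 0.01], [0, 0, -0.13], -1],
  [[0.105, -0.09, 0.02], [0, 0, -0.22], -1],
  [[0.15, -0.13, 0.03], [0, 0, -0.31], -1],
  [[0.195, -0.17, 0.04], [0, 0, -0.4], -1],
  [[0.24, -0.21, 0.05], [0, 0, -0.5], -1],
  [[0.285, -0.25, 0.06], [-0.001, 0, -0.6], -1],
  [[0.33, -0.285, 0.07], [-0.002, -0.001, -0.7], -1],
])

```text
t: 1.1
position: [418.1, -132.4, 333.8]
eef_rot: [3.141, 0.0, 1.112]
ft_force: [0.6, -0.1, 0.0]
grip_width: 1.0
```

```bash
python3 g.py 516.2 56 260 1.471
```

```text
t 1.10 pos [ 418.1 -132.4  333.8] rpy [3.141 0.    1.112] F [ 0.6 -0.1  0. ] w 1.000
d [0.2124 0.0045 0.0738] rv [ 0.     0.    -0.359] dist 0.225
```

Nice tracking. Approach above the large bundle at TCP z = 260.

Call:
servo_tool([
  [[0.035, 0.001, 0.01], [0, 0, -0.06], -1],
  [[0.08, 0.002, 0.02], [0, 0, -0.13], -1],
  [[0.125, 0.003, 0.035], [0, 0, -0.21], -1],
  [[0.17, 0.004, 0.05], [0, 0, -0.28], -1],
  [[0.2, 0.0045, 0.065], [0, 0, -0.33], -1],
  [[0.2124, 0.0045, 0.0738], [0, 0, -0.359], -1],
  [[0.2124, 0.0045, 0.0738], [0, 0, -0.359], -1],
  [[0.2124, 0.0045, 0.0738], [0, 0, -0.359], -1],
])

```text
t: 2.1
position: [516.1, 55.2, 260.4]
eef_rot: [3.141, 0.0, 1.47]
ft_force: [-0.8, -0.7, 0.8]
grip_width: 1.001
```

```bash
python3 g.py 516.2 56 210 1.471; python3 - <<'E'
from workcell import *
import cv2
for n in("top","side"):
    im=snapshot(n); cv2.imwrite(f"pics/{n}1.png",cv2.cvtColor(im,cv2.COLOR_RGB2BGR))
from m import *
for z in (260-173,260-160): print(z,[np.round(proj("side",[516.2+d*.995,56-d*.1,z])[0],1) for d in(-42.5,42.5)])
E
python3 z.py pics/side1.png 200 100 360 260 3.7 pics/b.png
```

```text
t 2.10 pos [516.1  55.2 260.4] rpy [3.141 0.    1.47 ] F [-0.8 -0.7  0.8] w 1.001
d [0.0008 0.     0.0504] rv [ 0.     0.    -0.001] dist 0.050
87 [array([310. , 209.4]), array([276.3, 186.7])]
100 [array([310.3, 205.2]), array([276.3, 182.5])]
```

View pics/b.png

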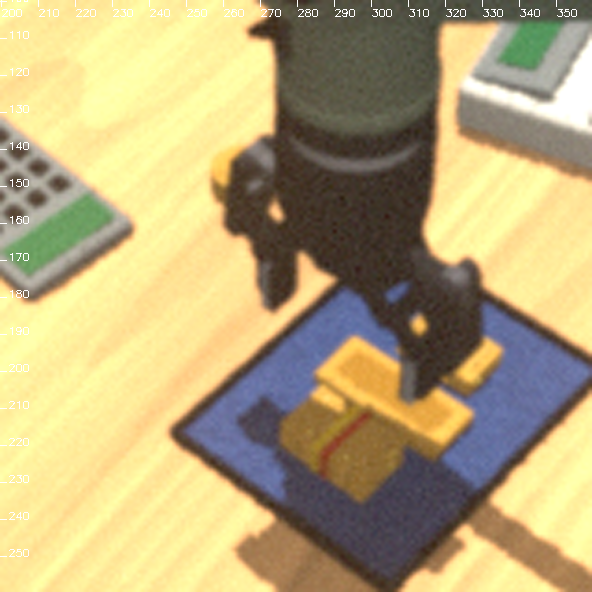

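Call:
servo_tool([
  [[0.0008, 0, 0.015], [0, 0, -0.001], -1],
  [[0.0008, 0, 0.035], [0, 0, -0.001], -1],
  [[0.0008, 0, 0.055], [0, 0, -0.001], -1],
  [[0.0008, 0, 0.07], [0, 0, -0.001], -1],
  [[0.0008, 0, 0.08], [0, 0, -0.001], -1],
  [[0.0008, 0, 0.084], [0, 0, -0.001], -1],
  [[0.0008, 0, 0.084], [0, 0, -0.001], -1],
  [[0.0008, 0, 0.084], [0, 0, -0.001], 0],
])

```text
t: 3.2
position: [516.8, 55.8, 177.3]
eef_rot: [3.139, 0.0, 1.47]
ft_force: [0.4, -0.0, 1.2]
grip_width: 0.814
```

Call:
servo_tool([
  [[0, 0, 0], [0, 0, 0], 1],
  [[0, 0, 0], [0, 0, 0], 1],
  [[0, 0, 0], [0, 0, 0], 1],
  [[0, 0, 0], [0, 0, 0], 1],
  [[0, 0, 0], [0, 0, 0], 1],
  [[0, 0, 0], [0, 0, 0], 1],
  [[0, 0, -0.006], [0, 0, 0], 1],
  [[0, 0, -0.02], [0, 0, 0], 1],
])

```text
t: 4.2
position: [515.0, 55.9, 195.7]
eef_rot: [-3.139, 0.0, 1.47]
ft_force: [-0.5, 0.1, -7.0]
grip_width: 0.685
```

```bash
python3 g.py 447 355 250 1.471; python3 - <<'E'
from workcell import *
import cv2
for n in("top","side"):
    im=snapshot(n); cv2.imwrite(f"pics/{n}2.png",cv2.cvtColor(im,cv2.COLOR_RGB2BGR))
E
python3 z.py pics/side2.png 220 120 360 260 4.2 pics/b2.png
```

```text
t 4.20 pos [515.   55.9 195.7] rpy [-3.139  0.     1.47 ] F [-0.5  0.1 -7. ] w 0.685
d [ 0.2907 -0.0978 -0.0542] rv [-0.003  0.    -0.001] dist 0.311
```

View pics/b2.png

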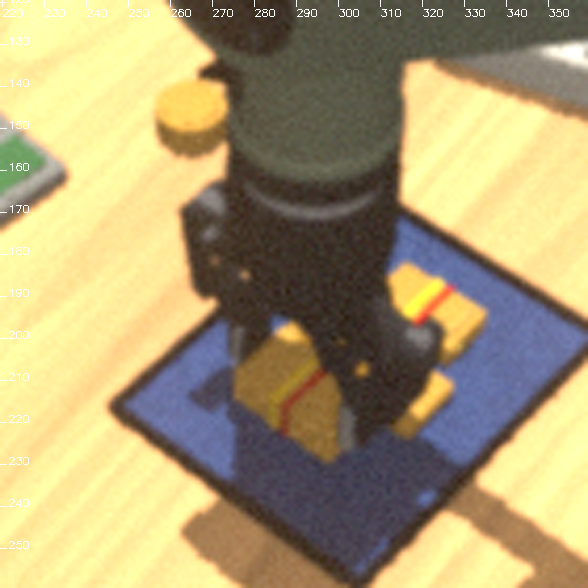

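Call:
servo_tool([
  [[0.01, 0, -0.02], [0, 0, 0], 1],
  [[0.05, -0.015, -0.04], [0, 0, 0], 1],
  [[0.095, -0.03, -0.05], [0, 0, 0], 1],
  [[0.145, -0.05, -0.054], [-0.003, 0, 0], 1],
  [[0.195, -0.067, -0.054], [-0.003, 0, 0], 1],
  [[0.24, -0.083, -0.054], [-0.003, 0, 0], 1],
  [[0.275, -0.093, -0.054], [-0.003, 0, 0], 1],
  [[0.2907, -0.0978, -0.05], [-0.003, 0, -0.001], 1],
])

```text
t: 5.3
position: [448.1, 356.8, 247.7]
eef_rot: [3.133, -0.001, 1.474]
ft_force: [0.2, -0.9, -7.7]
grip_width: 0.685
```

```bash
python3 g.py 447 355 177.5 1.471
```

```text
t 5.30 pos [448.1 356.8 247.7] rpy [ 3.133e+00 -1.000e-03  1.474e+00] F [ 0.2 -0.9 -7.7] w 0.685
d [-0.0019 -0.0015  0.0702] rv [ 0.008 -0.001  0.003] dist 0.070
```

Call:
servo_tool([
  [[-0.001, -0.001, 0.012], [0.008, -0.001, 0.003], 1],
  [[-0.0019, -0.0015, 0.03], [0.008, -0.001, 0.003], 1],
  [[-0.0019, -0.0015, 0.05], [0.008, -0.001, 0.003], 1],
  [[-0.0019, -0.0015, 0.062], [0.008, -0.001, 0.003], 1],
  [[-0.0019, -0.0015, 0.068], [0.008, -0.001, 0.003], 1],
  [[-0.0019, -0.0015, 0.07], [0.008, -0.001, 0.003], 1],
  [[-0.0019, -0.0015, 0.07], [0.008, -0.001, 0.003], 1],
  [[-0.0019, -0.0015, 0.07], [0.008, -0.001, 0.003], 1],
])

```text
t: 6.3
position: [447.4, 355.3, 178.5]
eef_rot: [3.14, -0.001, 1.471]
ft_force: [0.2, 0.0, -7.3]
grip_width: 0.686
```

Call:
servo_tool([
  [[0, 0, 0], [0, 0, 0], -1],
  [[0, 0, 0], [0, 0, 0], -1],
  [[0, 0, 0], [0, 0, 0], -1],
  [[0, 0, -0.01], [0, 0, 0], -1],
  [[0, 0, -0.03], [0, 0, 0], -1],
  [[0, 0, -0.055], [0, 0, 0], -1],
  [[0, 0, -0.075], [0, 0, 0], -1],
  [[0, 0, -0.08], [0, 0, 0], -1],
])

```text
t: 7.3
position: [448.1, 355.9, 261.8]
eef_rot: [3.135, -0.004, 1.471]
ft_force: [-0.5, 0.4, 0.1]
grip_width: 1.001
```

```bash
python3 g.py 503.6 -36.5 250 1.471
```

```text
t 7.30 pos [448.1 355.9 261.8] rpy [ 3.135 -0.004  1.471] F [-0.5  0.4  0.1] w 1.001
d [-0.3849  0.0942  0.0109] rv [ 0.006 -0.004  0.   ] dist 0.396
```

Call:
servo_tool([
  [[-0.03, 0.008, 0], [0.006, -0.004, 0], -1],
  [[-0.085, 0.021, 0], [0.006, -0.004, 0], -1],
  [[-0.14, 0.034, 0], [0.006, -0.004, 0], -1],
  [[-0.195, 0.048, 0], [0.006, -0.004, 0], -1],
  [[-0.25, 0.061, 0], [0.006, -0.004, 0], -1],
  [[-0.305, 0.075, 0.005], [0.006, -0.004, 0], -1],
  [[-0.355, 0.087, 0.01], [0.006, -0.004, 0], -1],
  [[-0.3849, 0.0942, 0.0109], [0.006, -0.004, 0], -1],
])

```text
t: 8.3
position: [503.5, -38.8, 249.8]
eef_rot: [-3.141, 0.0, 1.469]
ft_force: [-0.6, 0.2, 0.2]
grip_width: 1.002
```

```bash
python3 g.py 503.6 -36.5 177.5 1.471;python3 - <<'E'
from workcell import *
import cv2
n="side"
im=snapshot(n); cv2.imwrite(f"pics/{n}3.png",cv2.cvtColor(im,cv2.COLOR_RGB2BGR))
E
```

```text
t 8.30 pos [503.5 -38.8 249.8] rpy [-3.141  0.     1.469] F [-0.6  0.2  0.2] w 1.002
d [ 0.0024 -0.0001  0.0723] rv [-0.     0.    -0.002] dist 0.072
```

View pics/side3.png

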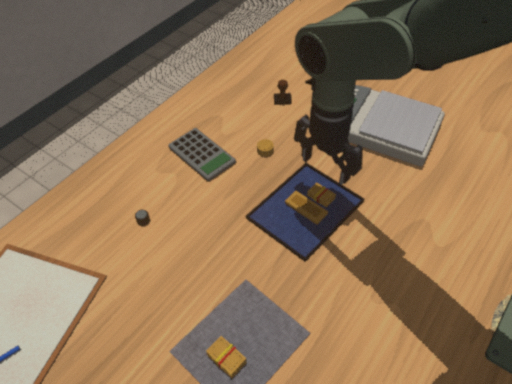

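Call:
servo_tool([
  [[0.0024, 0, 0.012], [0, 0, -0.002], -1],
  [[0.0024, 0, 0.032], [0, 0, -0.002], -1],
  [[0.0024, 0, 0.052], [0, 0, -0.002], -1],
  [[0.0024, 0, 0.064], [0, 0, -0.002], -1],
  [[0.0024, 0, 0.07], [0, 0, -0.002], -1],
  [[0.0024, 0, 0.0723], [0, 0, -0.002], -1],
  [[0.0024, 0, 0.0723], [0, 0, -0.002], -1],
  [[0.0024, 0, 0.0723], [0, 0, -0.002], 0],
])

```text
t: 9.35
position: [504.9, -39.1, 178.4]
eef_rot: [3.139, 0.003, 1.47]
ft_force: [-1.3, 0.3, -0.2]
grip_width: 0.818
```

Call:
servo_tool([
  [[0, 0, 0], [0, 0, 0], 1],
  [[0, 0, 0], [0, 0, 0], 1],
  [[0, 0, 0], [0, 0, 0], 1],
  [[0, 0, 0], [0, 0, 0], 1],
  [[0, 0, 0], [0, 0, 0], 1],
  [[0, 0, 0], [0, 0, 0], 1],
  [[0, 0, -0.006], [0, 0, 0], 1],
  [[0, 0, -0.02], [0, 0, 0], 1],
])

```text
t: 10.35
position: [503.6, -38.7, 197.3]
eef_rot: [-3.14, 0.002, 1.469]
ft_force: [-0.8, 1.1, -5.4]
grip_width: 0.588
```

```bash
python3 g.py 447 283 250 1.471;python3 - <<'E'
from workcell import *
import cv2
n="side"
im=snapshot(n); cv2.imwrite(f"pics/{n}4.png",cv2.cvtColor(im,cv2.COLOR_RGB2BGR))
E
python3 z.py pics/side4.png 220 120 360 260 4.2 pics/b4.png
```

```text
t 10.35 pos [503.6 -38.7 197.3] rpy [-3.140e+00  2.000e-03  1.469e+00] F [-0.8  1.1 -5.4] w 0.588
d [ 0.3142 -0.0889 -0.0533] rv [-0.001  0.002 -0.002] dist 0.331
```

View pics/b4.png

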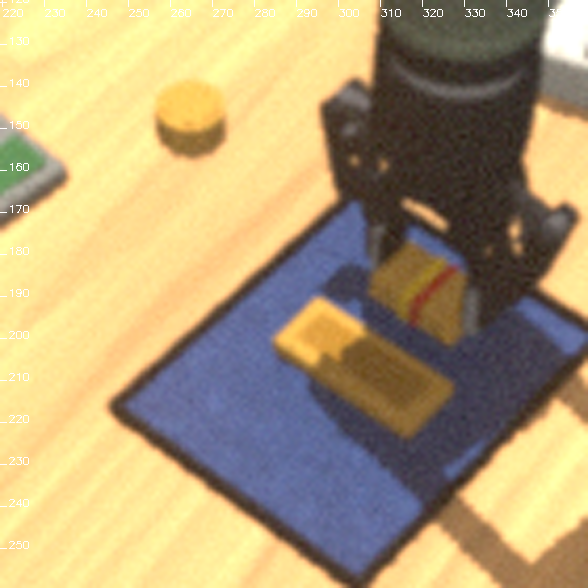

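Call:
servo_tool([
  [[0.01, 0, -0.02], [0, 0, 0], 1],
  [[0.05, -0.014, -0.04], [0, 0, 0], 1],
  [[0.1, -0.028, -0.053], [0, 0, 0], 1],
  [[0.155, -0.044, -0.053], [0, 0, 0], 1],
  [[0.21, -0.06, -0.053], [0, 0, 0], 1],
  [[0.26, -0.074, -0.053], [0, 0, 0], 1],
  [[0.3, -0.085, -0.053], [0, 0.002, -0.002], 1],
  [[0.3142, -0.0889, -0.05], [-0.001, 0.002, -0.002], 1],
])

```text
t: 11.4
position: [447.4, 284.9, 248.8]
eef_rot: [3.136, 0.0, 1.475]
ft_force: [0.7, -0.3, -4.8]
grip_width: 0.586
```

```bash
python3 g.py 447 283 177.5 1.471
```

```text
t 11.40 pos [447.4 284.9 248.8] rpy [3.136 0.    1.475] F [ 0.7 -0.3 -4.8] w 0.586
d [-0.0019 -0.0006  0.0713] rv [0.005 0.    0.004] dist 0.071
```

Call:
servo_tool([
  [[-0.001, -0.0006, 0.012], [0.005, 0, 0.004], 1],
  [[-0.0019, -0.0006, 0.03], [0.005, 0, 0.004], 1],
  [[-0.0019, -0.0006, 0.05], [0.005, 0, 0.004], 1],
  [[-0.0019, -0.0006, 0.063], [0.005, 0, 0.004], 1],
  [[-0.0019, -0.0006, 0.069], [0.005, 0, 0.004], 1],
  [[-0.0019, -0.0006, 0.0715], [0.005, 0, 0.004], 1],
  [[-0.0019, -0.0006, 0.0718], [0.005, 0, 0.004], 1],
  [[-0.0019, -0.0006, 0.0718], [0.005, 0, 0.004], 1],
])

```text
t: 12.4
position: [447.3, 282.6, 178.2]
eef_rot: [3.141, 0.001, 1.471]
ft_force: [-3.9, -4.1, 6.6]
grip_width: 0.59
```

Call:
servo_tool([
  [[0, 0, 0], [0, 0, 0], -1],
  [[0, 0, 0], [0, 0, 0], -1],
  [[0, 0, 0], [0, 0, 0], -1],
  [[0, 0, -0.01], [0, 0, 0], -1],
  [[0, 0, -0.03], [0, 0, 0], -1],
  [[0, 0, -0.055], [0, 0, 0], -1],
  [[0, 0, -0.075], [0, 0, 0], -1],
  [[0, 0, -0.08], [0, 0, 0], -1],
])

```text
t: 13.4
position: [448.0, 283.1, 260.4]
eef_rot: [3.137, -0.001, 1.471]
ft_force: [0.7, -0.9, -0.1]
grip_width: 1.001
```

```bash
python3 g.py 512.4 9.4 255 -0.095
```

```text
t 13.40 pos [448.  283.1 260.4] rpy [ 3.137e+00 -1.000e-03  1.471e+00] F [ 0.7 -0.9 -0.1] w 1.001
d [-0.2659  0.0914  0.0055] rv [ 0.003 -0.004  1.566] dist 0.281
```

Call:
servo_tool([
  [[-0.015, 0.005, 0], [0, 0, 0.1], -1],
  [[-0.05, 0.017, 0], [0, 0, 0.28], -1],
  [[-0.09, 0.031, 0], [0, 0, 0.46], -1],
  [[-0.13, 0.045, 0], [0, 0, 0.64], -1],
  [[-0.17, 0.059, 0], [0, 0, 0.82], -1],
  [[-0.21, 0.073, 0], [0, 0, 1.0], -1],
  [[-0.245, 0.084, 0], [0, 0, 1.18], -1],
  [[-0.2659, 0.0914, 0.0055], [0.003, -0.004, 1.36], -1],
])

```text
t: 14.4
position: [512.7, 7.7, 254.9]
eef_rot: [3.141, -0.0, 0.103]
ft_force: [0.2, -0.1, -0.1]
grip_width: 1.002
```

```bash
python3 g.py 512.8 9.4 205 -0.095;python3 - <<'E'
from workcell import *
import cv2
for n in("side","top"):
  im=snapshot(n); cv2.imwrite(f"pics/{n}5.png",cv2.cvtColor(im,cv2.COLOR_RGB2BGR))
E
python3 z.py pics/side5.png 160 270 320 384 4 pics/b5.png
python3 z.py pics/top5.png 75 225 185 315 6 pics/c5.png
```

```text
t 14.40 pos [512.7   7.7 254.9] rpy [ 3.141 -0.     0.103] F [ 0.2 -0.1 -0.1] w 1.002
d [ 0.0003 -0.0017  0.0499] rv [ 0.    -0.     0.198] dist 0.050
```

View pics/b5.png

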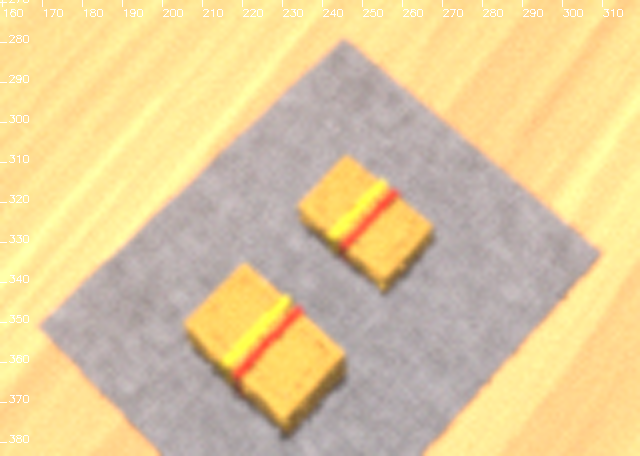

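View pics/c5.png

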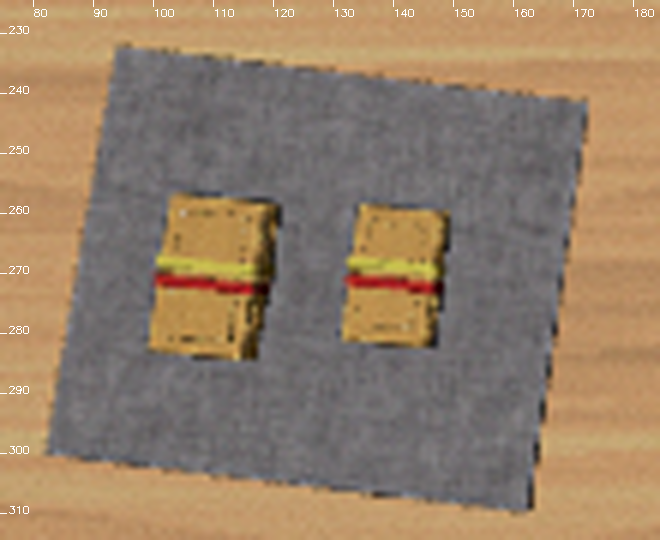

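View pics/side5.png

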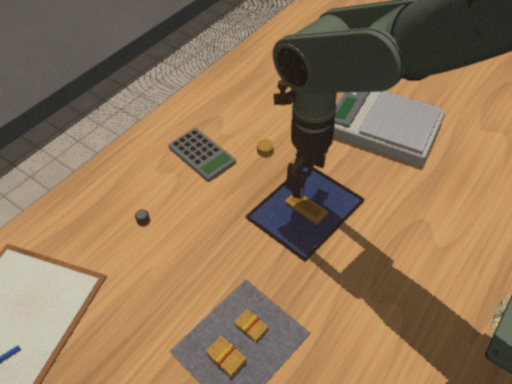

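```bash
cat > m2.py <<'E'
from m import *
T=lambda l,o,f:np.array(l,float)/f+o-.5
t=lambda l:T(l,[75,225],6);s=lambda l:T(l,[160,270],4)
fit("large",60,38,t([(172,193),(273,201),(248,357),(149,348)]),s([(184,323),(247,264),(345,352),(283,420)]))
fit("small",52,34,t([(360,204),(444,211),(432,347),(342,341)]),s([(299,206),(347,155),(433,230),(384,281)]))
fit("pad",160,190,t([(120,44),(587,101),(530,511),(47,454)]),np.r_[s([(40,326),(345,39),(600,255)]),[[np.nan]*2]])
E
python3 m2.py
```

```text
large [ 4.47514e+02  3.54448e+02  2.24560e+01 -1.06000e-01] rms px 0.37 top-only at fitted z [447.4 354.5] side-only [447.5 354.4]
small [ 4.47212e+02  2.85029e+02  1.69300e+01 -9.20000e-02] rms px 0.45 top-only at fitted z [447. 285.] side-only [447.3 285.1]
pad [ 4.46907e+02  3.17616e+02  6.99000e-01 -1.17000e-01] rms px 0.38 top-only at fitted z [447.  318.1] side-only [469.6 282.8]
```

Call:
servo_tool([
  [[0, -0.001, 0.005], [0, 0, 0.06], -1],
  [[0, -0.0017, 0.02], [0, 0, 0.15], -1],
  [[0, -0.0017, 0.04], [0, 0, 0.198], -1],
  [[0, -0.0017, 0.058], [0, 0, 0.198], -1],
  [[0, -0.0017, 0.07], [0, 0, 0.198], -1],
  [[0, -0.0017, 0.075], [0, 0, 0.198], -1],
  [[0, -0.0017, 0.0764], [0, 0, 0.198], -1],
  [[0, -0.0017, 0.0764], [0, 0, 0.198], -1],
])

```text
t: 15.5
position: [512.5, 9.1, 178.2]
eef_rot: [3.141, 0.001, -0.091]
ft_force: [0.5, 0.9, 0.1]
grip_width: 1.002
```

```bash
python3 g.py 512.4 9.4 177.5 -0.095;python3 - <<'E'
from workcell import *
import cv2
for n in("side","top"):
  im=snapshot(n); cv2.imwrite(f"pics/{n}6.png",cv2.cvtColor(im,cv2.COLOR_RGB2BGR))
E
python3 z.py pics/side6.png 220 120 360 260 4.2 pics/b6.png
```

```text
t 15.50 pos [512.5   9.1 178.2] rpy [ 3.141e+00  1.000e-03 -9.100e-02] F [0.5 0.9 0.1] w 1.002
d [-0.0002 -0.0003  0.0007] rv [0.001 0.001 0.004] dist 0.001
```

View pics/b6.png

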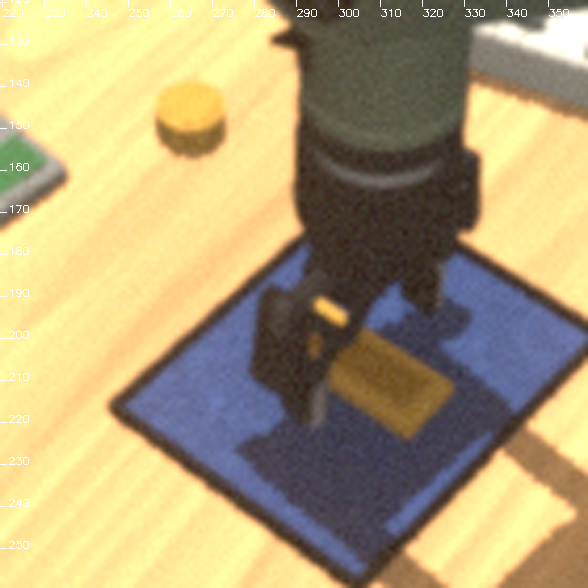

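Call:
servo_tool([
  [[0, 0, 0], [0, 0, 0], 1],
  [[0, 0, 0], [0, 0, 0], 1],
  [[0, 0, 0], [0, 0, 0], 1],
  [[0, 0, 0], [0, 0, 0], 1],
  [[0, 0, 0], [0, 0, 0], 1],
  [[0, 0, 0], [0, 0, 0], 1],
  [[0, 0, 0], [0, 0, 0], 1],
  [[0, 0, 0], [0, 0, 0], 1],
])

```text
t: 16.6
position: [512.8, 8.8, 178.9]
eef_rot: [3.14, -0.0, -0.091]
ft_force: [-1.1, -0.5, 5.4]
grip_width: 0.428
```

Call:
servo_tool([
  [[0, 0, -0.003], [0, 0, 0], 1],
  [[0, 0, -0.01], [0, 0, 0], 1],
  [[0, 0, -0.025], [0, 0, 0], 1],
  [[0, 0, -0.045], [0, 0, 0], 1],
  [[0, 0, -0.07], [0, 0, 0], 1],
  [[0, 0, -0.095], [0, 0, 0], 1],
  [[0, 0, -0.11], [0, 0, 0], 1],
  [[0, 0, -0.115], [0, 0, 0], 1],
])

```text
t: 17.6
position: [513.0, 9.0, 295.1]
eef_rot: [3.14, -0.003, -0.091]
ft_force: [0.2, -0.3, -8.3]
grip_width: 0.421
```

```bash
python3 g.py 459.2 -309 290 -0.095;python3 - <<'E'
from workcell import *
import cv2
for n in("side","top"):
  im=snapshot(n); cv2.imwrite(f"pics/{n}7.png",cv2.cvtColor(im,cv2.COLOR_RGB2BGR))
E
python3 z.py pics/side7.png 220 80 360 220 4.2 pics/b7.png
```

```text
t 17.60 pos [513.    9.  295.1] rpy [ 3.14e+00 -3.00e-03 -9.10e-02] F [ 0.2 -0.3 -8.3] w 0.421
d [-0.0248  0.3216  0.0055] rv [ 0.001 -0.003  0.004] dist 0.323
```

View pics/b7.png

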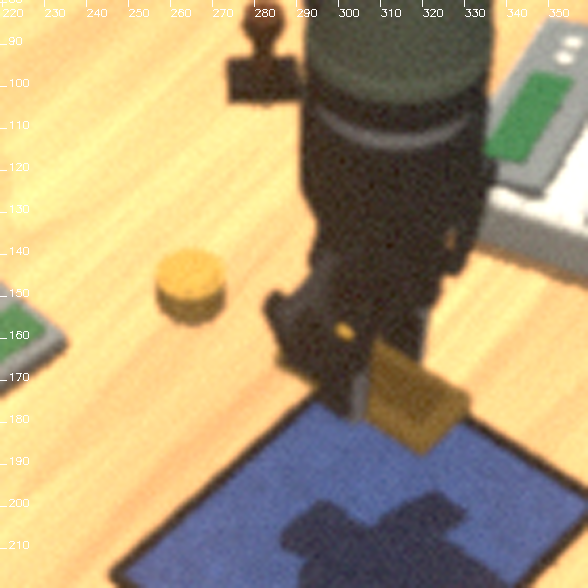

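Call:
servo_tool([
  [[-0.002, 0.02, 0], [0, 0, 0], 1],
  [[-0.005, 0.065, 0], [0, 0, 0], 1],
  [[-0.009, 0.12, 0], [0, 0, 0], 1],
  [[-0.013, 0.175, 0], [0, 0, 0], 1],
  [[-0.018, 0.23, 0], [0, 0, 0], 1],
  [[-0.022, 0.28, 0.003], [0, 0, 0], 1],
  [[-0.024, 0.312, 0.0055], [0.001, -0.003, 0.004], 1],
  [[-0.0248, 0.3216, 0.0055], [0.001, -0.003, 0.004], 1],
])

```text
t: 18.7
position: [457.8, -310.8, 287.2]
eef_rot: [-3.14, 0.005, -0.098]
ft_force: [1.3, 1.0, -7.2]
grip_width: 0.421
```

```bash
python3 g.py 459.2 -309 235 -0.095
```

```text
t 18.70 pos [ 457.8 -310.8  287.2] rpy [-3.14   0.005 -0.098] F [ 1.3  1.  -7.2] w 0.421
d [ 0.0015 -0.0019  0.0522] rv [-0.001  0.005 -0.003] dist 0.052
```

Call:
servo_tool([
  [[0.0015, -0.0019, 0.008], [-0.001, 0.005, -0.003], 1],
  [[0.0015, -0.0019, 0.02], [-0.001, 0.005, -0.003], 1],
  [[0.0015, -0.0019, 0.035], [-0.001, 0.005, -0.003], 1],
  [[0.0015, -0.0019, 0.045], [-0.001, 0.005, -0.003], 1],
  [[0.0015, -0.0019, 0.05], [-0.001, 0.005, -0.003], 1],
  [[0.0015, -0.0019, 0.0522], [-0.001, 0.005, -0.003], 1],
  [[0.0015, -0.0019, 0.0522], [-0.001, 0.005, -0.003], 1],
  [[0.0015, -0.0019, 0.0522], [-0.001, 0.005, -0.003], 1],
])

```text
t: 19.7
position: [459.4, -309.3, 235.6]
eef_rot: [3.141, -0.001, -0.095]
ft_force: [-0.6, -0.7, -6.8]
grip_width: 0.426
```

```bash
python3 g.py 459.2 -309 225.5 -0.095;python3 - <<'E'
from workcell import *
import cv2
for n in("side","top"):
  im=snapshot(n); cv2.imwrite(f"pics/{n}8.png",cv2.cvtColor(im,cv2.COLOR_RGB2BGR))
E
python3 z.py pics/side8.png 310 40 450 180 4.2 pics/b8.png
```

```text
t 19.70 pos [ 459.4 -309.3  235.6] rpy [ 3.141e+00 -1.000e-03 -9.500e-02] F [-0.6 -0.7 -6.8] w 0.426
d [-0.0003 -0.0002  0.0101] rv [ 0.001 -0.001  0.   ] dist 0.010
```

View pics/b8.png

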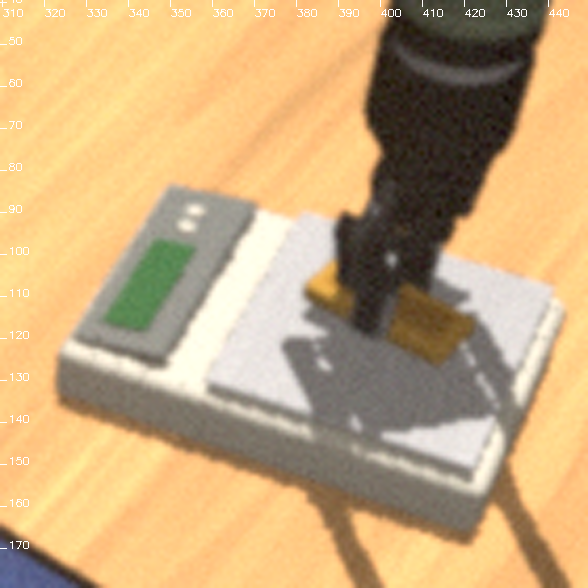

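Lower slowly onto the pan (about 10 mm over 1 s).

Call:
servo_tool([
  [[0, 0, 0.0015], [0, 0, 0], 1],
  [[0, 0, 0.003], [0, 0, 0], 1],
  [[0, 0, 0.0045], [0, 0, 0], 1],
  [[0, 0, 0.006], [0, 0, 0], 1],
  [[0, 0, 0.0075], [0, 0, 0], 1],
  [[0, 0, 0.009], [0, 0, 0], 1],
  [[0, 0, 0.0095], [0, 0, 0], 1],
  [[0, 0, 0.0095], [0, 0, 0], 1],
])

```text
t: 20.8
position: [459.4, -309.2, 226.0]
eef_rot: [3.141, -0.001, -0.095]
ft_force: [-0.4, 0.9, -7.1]
grip_width: 0.422
```

Call:
servo_tool([
  [[0, 0, 0.0003], [0, 0, 0], 1],
  [[0, 0, 0.0006], [0, 0, 0], 1],
  [[0, 0, 0.0009], [0, 0, 0], 1],
  [[0, 0, 0.0012], [0, 0, 0], 1],
  [[0, 0, 0.0015], [0, 0, 0], 1],
  [[0, 0, 0.0015], [0, 0, 0], 1],
  [[0, 0, 0.0015], [0, 0, 0], 1],
  [[0, 0, 0.0015], [0, 0, 0], 1],
])

```text
t: 21.8
position: [459.4, -309.2, 225.0]
eef_rot: [3.141, -0.001, -0.095]
ft_force: [-3.0, 2.4, 0.8]
grip_width: 0.421
```

Call:
servo_tool([
  [[0, 0, 0], [0, 0, 0], 0.3],
  [[0, 0, 0], [0, 0, 0], 0],
  [[0, 0, 0], [0, 0, 0], -0.5],
  [[0, 0, 0], [0, 0, 0], -1],
  [[0, 0, -0.008], [0, 0, 0], -1],
  [[0, 0, -0.03], [0, 0, 0], -1],
  [[0, 0, -0.055], [0, 0, 0], -1],
  [[0, 0, -0.07], [0, 0, 0], -1],
])

```text
t: 22.8
position: [459.8, -309.5, 297.1]
eef_rot: [3.139, -0.004, -0.095]
ft_force: [0.6, -0.1, 0.2]
grip_width: 1.004
```

```bash
python3 g.py 590 -170 290 0.9
```

```text
t 22.80 pos [ 459.8 -309.5  297.1] rpy [ 3.139 -0.004 -0.095] F [ 0.6 -0.1  0.2] w 1.004
d [ 0.1164 -0.1513  0.0071] rv [ 0.004 -0.002 -0.995] dist 0.191
```

```bash
python3 g.py 685.4 -81.1 270 1.471
```

```text
t 22.80 pos [ 459.8 -309.5  297.1] rpy [ 3.139 -0.004 -0.095] F [ 0.6 -0.1  0.2] w 1.004
d [ 0.2029 -0.2488  0.0272] rv [ 5.000e-03 -1.000e-03 -1.566e+00] dist 0.322
```

Call:
servo_tool([
  [[0.01, -0.012, 0], [0, 0, -0.1], -1],
  [[0.035, -0.045, 0], [0, 0, -0.28], -1],
  [[0.07, -0.085, 0], [0, 0, -0.46], -1],
  [[0.105, -0.128, 0], [0, 0, -0.64], -1],
  [[0.14, -0.17, 0], [0, 0, -0.82], -1],
  [[0.17, -0.21, 0.005], [0, 0, -1.0], -1],
  [[0.193, -0.237, 0.015], [0, 0, -1.18], -1],
  [[0.2029, -0.2488, 0.0272], [0.005, -0.001, -1.36], -1],
])

```text
t: 23.8
position: [686.7, -79.0, 270.0]
eef_rot: [3.141, -0.001, 1.274]
ft_force: [0.8, -0.2, 0.3]
grip_width: 1.002
```

```bash
python3 g.py 685.4 -81.1 225 1.471;python3 - <<'E'
from workcell import *
import cv2
for n in("side","top"):
  im=snapshot(n); cv2.imwrite(f"pics/{n}9.png",cv2.cvtColor(im,cv2.COLOR_RGB2BGR))
E
python3 z.py pics/side9.png 315 75 450 175 5.8 pics/b9.png
python3 z.py pics/top9.png 340 185 450 310 4.7 pics/c9.png
```

```text
t 23.80 pos [686.7 -79.  270. ] rpy [ 3.141e+00 -1.000e-03  1.274e+00] F [ 0.8 -0.2  0.3] w 1.002
d [-0.0024 -0.0007  0.045 ] rv [ 0.001 -0.001 -0.197] dist 0.045
```

View pics/b9.png

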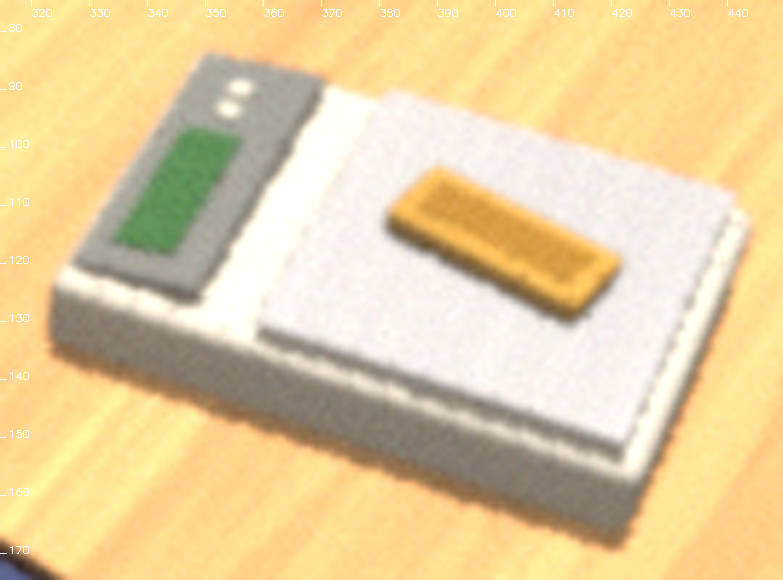

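View pics/c9.png

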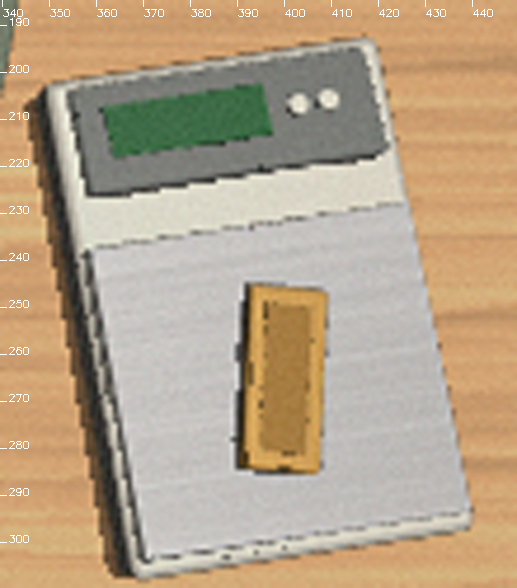

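View pics/side9.png

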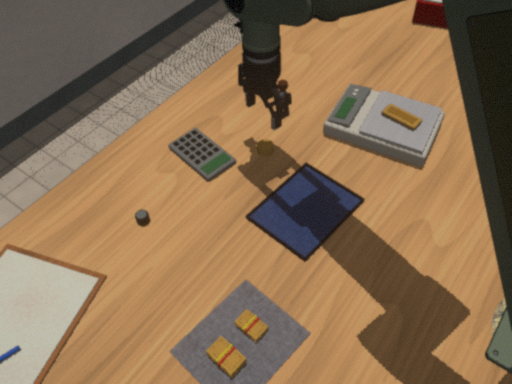

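```bash
cat > m3.py <<'E'
from m import *
T=lambda l,o,f:np.array(l,float)/f+o-.5
fit("bar",88,38,T([(248,283),(328,290),(320,473),(240,466)],[340,185],4.7),T([(387,212),(438,166),(621,265),(574,315)],[315,75],5.8))
E
python3 m3.py
```

```text
bar [ 4.59936e+02 -3.08540e+02  5.91300e+01 -1.03000e-01] rms px 0.34 top-only at fitted z [ 459.9 -308.5] side-only [ 460.  -308.7]
```

Call:
servo_tool([
  [[-0.001, 0, 0.005], [0, 0, -0.06], -1],
  [[-0.0024, -0.0007, 0.02], [0, 0, -0.14], -1],
  [[-0.0024, -0.0007, 0.042], [0, 0, -0.197], -1],
  [[-0.0024, -0.0007, 0.062], [0, 0, -0.197], -1],
  [[-0.0024, -0.0007, 0.08], [0, 0, -0.197], -1],
  [[-0.0024, -0.0007, 0.088], [0, 0, -0.197], -1],
  [[-0.0024, -0.0007, 0.091], [0, 0, -0.197], -1],
  [[-0.0024, -0.0007, 0.091], [0, 0, -0.197], -1],
])

```text
t: 24.9
position: [684.1, -81.3, 177.4]
eef_rot: [-3.139, -0.001, 1.464]
ft_force: [1.2, 0.1, 0.1]
grip_width: 0.999
```

```bash
python3 g.py 685.4 -81.1 179 1.471;python3 - <<'E'
from workcell import *
import cv2
for n in("side","top"):
  im=snapshot(n); cv2.imwrite(f"pics/{n}10.png",cv2.cvtColor(im,cv2.COLOR_RGB2BGR))
E
python3 z.py pics/side10.png 190 50 330 190 4.2 pics/b10.png
```

```text
t 24.90 pos [684.1 -81.3 177.4] rpy [-3.139e+00 -1.000e-03  1.464e+00] F [1.2 0.1 0.1] w 0.999
d [ 0.0003  0.0012 -0.0016] rv [-0.003 -0.001 -0.007] dist 0.002
```

View pics/b10.png

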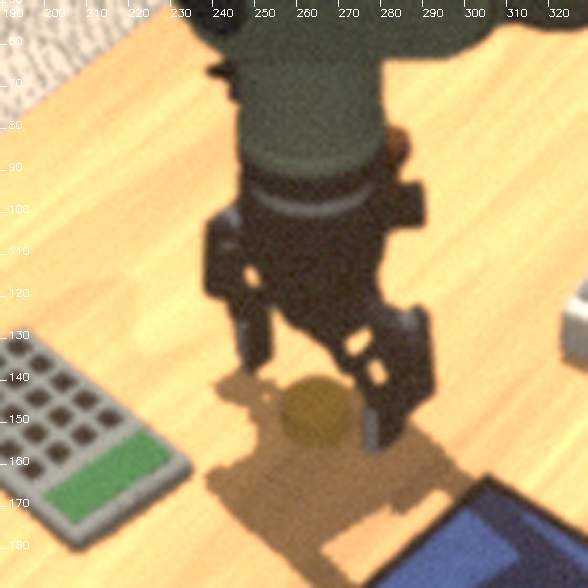

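Call:
servo_tool([
  [[0, 0.001, -0.0015], [-0.003, 0, -0.007], 1],
  [[0, 0.001, -0.0015], [-0.003, 0, -0.007], 1],
  [[0, 0.001, -0.0015], [-0.003, 0, -0.007], 1],
  [[0, 0.001, -0.0015], [-0.003, 0, -0.007], 1],
  [[0, 0.001, -0.0015], [-0.003, 0, -0.007], 1],
  [[0, 0.001, -0.0015], [-0.003, 0, -0.007], 1],
  [[0, 0.001, -0.0015], [-0.003, 0, -0.007], 1],
  [[0, 0.001, -0.0015], [-0.003, 0, -0.007], 1],
])

```text
t: 26.0
position: [685.8, -81.5, 180.4]
eef_rot: [3.138, -0.001, 1.471]
ft_force: [-1.1, 0.5, 6.0]
grip_width: 0.437
```

Call:
servo_tool([
  [[0, 0, -0.003], [0, 0, 0], 1],
  [[0, 0, -0.01], [0, 0, 0], 1],
  [[0, 0, -0.02], [0, 0, 0], 1],
  [[0, 0, -0.035], [0, 0, 0], 1],
  [[0, 0, -0.045], [0, 0, 0], 1],
  [[0, 0, -0.055], [0, 0, 0], 1],
  [[0, 0, -0.06], [0, 0, 0], 1],
  [[0, 0, -0.06], [0, 0, 0], 1],
])

```text
t: 27.0
position: [685.8, -81.6, 241.0]
eef_rot: [3.137, -0.001, 1.471]
ft_force: [0.1, -0.1, -2.6]
grip_width: 0.442
```

```bash
python3 g.py 513 9 240 1.471;python3 - <<'E'
from workcell import *
import cv2
for n in("side","top"):
  im=snapshot(n); cv2.imwrite(f"pics/{n}11.png",cv2.cvtColor(im,cv2.COLOR_RGB2BGR))
E
python3 z.py pics/side11.png 190 50 330 190 4.2 pics/b11.png
```

```text
t 27.00 pos [685.8 -81.6 241. ] rpy [ 3.137e+00 -1.000e-03  1.471e+00] F [ 0.1 -0.1 -2.6] w 0.442
d [ 0.073  -0.1809  0.0003] rv [ 0.004 -0.001  0.   ] dist 0.195
```

View pics/b11.png

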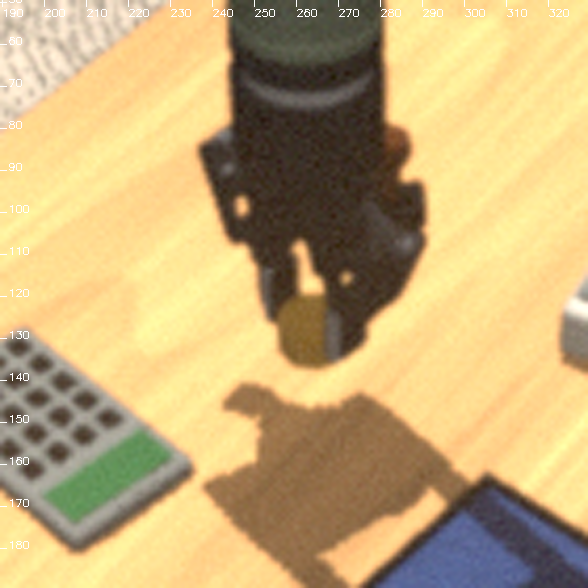

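Call:
servo_tool([
  [[0.005, -0.012, 0], [0, 0, 0], 1],
  [[0.017, -0.042, 0], [0, 0, 0], 1],
  [[0.031, -0.077, 0], [0, 0, 0], 1],
  [[0.046, -0.113, 0], [0.002, 0, 0], 1],
  [[0.059, -0.146, 0], [0.004, 0, 0], 1],
  [[0.069, -0.17, 0.001], [0.004, 0, 0], 1],
  [[0.073, -0.1809, 0.001], [0.004, 0, 0], 1],
  [[0.073, -0.1809, 0.001], [0.004, -0.001, 0], 1],
])

```text
t: 28.1
position: [512.1, 9.4, 238.6]
eef_rot: [-3.14, -0.0, 1.472]
ft_force: [-0.6, -0.8, -3.2]
grip_width: 0.438
```

```bash
python3 g.py 513.2 9 186 1.471
```

```text
t 28.10 pos [512.1   9.4 238.6] rpy [-3.14  -0.     1.472] F [-0.6 -0.8 -3.2] w 0.438
d [-0.0003  0.0013  0.0526] rv [-0.002 -0.     0.001] dist 0.053
```

Call:
servo_tool([
  [[0, 0.001, 0.008], [-0.002, 0, 0.001], 1],
  [[0, 0.0013, 0.022], [-0.002, 0, 0.001], 1],
  [[0, 0.0013, 0.036], [-0.002, 0, 0.001], 1],
  [[0, 0.0013, 0.046], [-0.002, 0, 0.001], 1],
  [[0, 0.0013, 0.05], [-0.002, 0, 0.001], 1],
  [[0, 0.0013, 0.0526], [-0.002, 0, 0.001], 1],
  [[0, 0.0013, 0.0526], [-0.002, 0, 0.001], 1],
  [[0, 0.0013, 0.0526], [-0.002, 0, 0.001], 1],
])

```text
t: 29.1
position: [513.6, 9.3, 186.5]
eef_rot: [3.14, 0.0, 1.471]
ft_force: [-0.1, -0.2, -4.5]
grip_width: 0.438
```

Call:
servo_tool([
  [[0, 0, 0.0003], [0, 0, 0], 1],
  [[0, 0, 0.0006], [0, 0, 0], 1],
  [[0, 0, 0.0009], [0, 0, 0], 1],
  [[0, 0, 0.0012], [0, 0, 0], 1],
  [[0, 0, 0.0015], [0, 0, 0], 1],
  [[0, 0, 0.0018], [0, 0, 0], 1],
  [[0, 0, 0.002], [0, 0, 0], 1],
  [[0, 0, 0.002], [0, 0, 0], 1],
])

```text
t: 30.1
position: [513.6, 9.3, 184.4]
eef_rot: [3.14, 0.0, 1.471]
ft_force: [0.2, 0.6, -2.9]
grip_width: 0.44
```

```bash
python3 g.py 513.2 9 182 1.471;python3 - <<'E'
from workcell import *
import cv2
for n in("side",):
  im=snapshot(n); cv2.imwrite(f"pics/{n}12.png",cv2.cvtColor(im,cv2.COLOR_RGB2BGR))
E
python3 z.py pics/side12.png 240 120 370 260 4.2 pics/b12.png
```

```text
t 30.10 pos [513.6   9.3 184.4] rpy [3.14  0.    1.471] F [ 0.2  0.6 -2.9] w 0.440
d [-0.0003 -0.0003  0.0024] rv [ 0.001  0.    -0.   ] dist 0.002
```

View pics/b12.png

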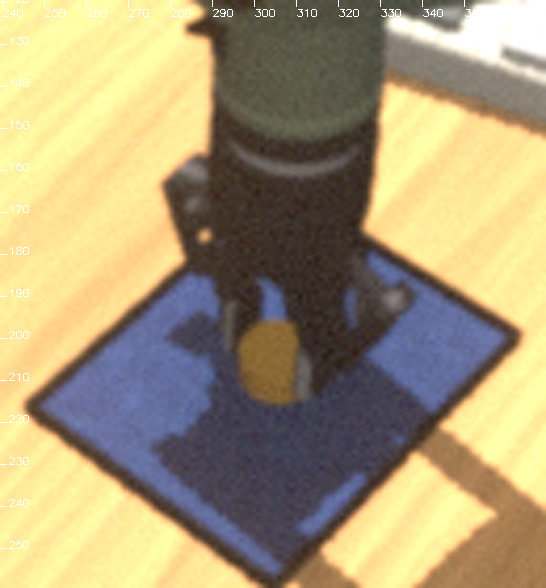

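```bash
python3 - <<'E'
import cv2,numpy as np
im=cv2.imread('pics/side12.png')[175:235,270:340].astype(float)
im=np.clip(im*3.2,0,255).astype(np.uint8)
im=cv2.resize(im,None,fx=9,fy=9,interpolation=cv2.INTER_CUBIC)
cv2.imwrite('pics/d12.png',im)
E
```

```text
(no output)
```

View pics/d12.png

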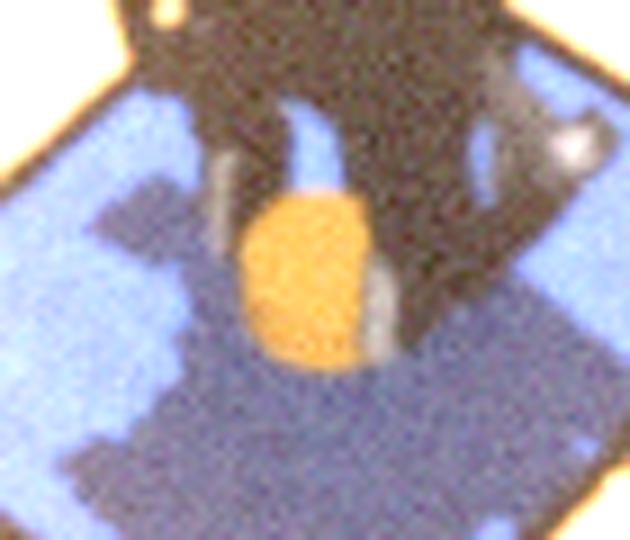

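```bash
cat > ov.py <<'E'
from m import *
from scipy.spatial.transform import Rotation as Ro
import sys
a=np.linspace(0,2*np.pi,60)
def cyl(x,y,z,tilt=0,psi=1.471):
    ax=np.array([np.sin(psi),-np.cos(psi),0]) # jaw axis
    P=np.r_[np.c_[20*np.cos(a),20*np.sin(a),-10+0*a],np.c_[20*np.cos(a),20*np.sin(a),10+0*a]]
    return Ro.from_rotvec(ax*tilt).apply(P)+[x,y,z+10]
for i,tl in enumerate((0,-.25,.25)):
    im=cv2.imread('pics/side12.png')[175:235,270:340].astype(float)
    im=cv2.resize(np.clip(im*3.2,0,255).astype(np.uint8),None,fx=6,fy=6,interpolation=cv2.INTER_CUBIC)
    p=proj("side",cyl(513.6,9.3,4,tl));h=cv2.convexHull(((p-[270,175]+.5)*6).astype(np.int32))
    cv2.polylines(im,[h],True,(0,0,255),1)
    out=im if i==0 else np.hstack([out,im[:,:]])
cv2.imwrite('pics/ov.png',cv2.resize(out,(800,int(out.shape[0]*800/out.shape[1]))))
E
python3 ov.py
```

```text
(no output)
```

View pics/ov.png

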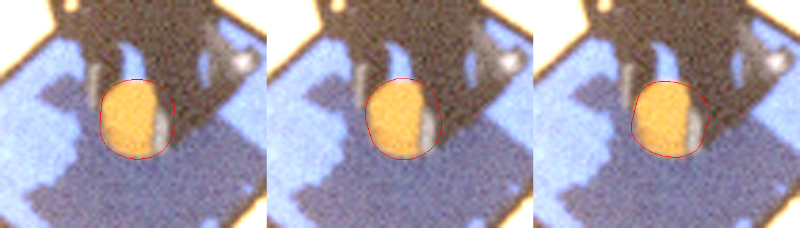

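Call:
servo_tool([
  [[0, 0, 0.0003], [0, 0, 0], 1],
  [[0, 0, 0.0006], [0, 0, 0], 1],
  [[0, 0, 0.0009], [0, 0, 0], 1],
  [[0, 0, 0.0012], [0, 0, 0], 1],
  [[0, 0, 0.0012], [0, 0, 0], 1],
  [[0, 0, 0.0012], [0, 0, 0], 1],
  [[0, 0, 0.0012], [0, 0, 0], 1],
  [[0, 0, 0.0012], [0, 0, 0], 1],
])

```text
t: 31.15
position: [513.7, 9.3, 184.3]
eef_rot: [3.141, 0.0, 1.471]
ft_force: [-4.0, 0.4, 6.9]
grip_width: 0.436
```

Contact made; release and lift straight up.

Call:
servo_tool([
  [[0, 0, 0], [0, 0, 0], 0.3],
  [[0, 0, 0], [0, 0, 0], 0],
  [[0, 0, 0], [0, 0, 0], -0.5],
  [[0, 0, 0], [0, 0, 0], -1],
  [[0, 0, -0.008], [0, 0, 0], -1],
  [[0, 0, -0.03], [0, 0, 0], -1],
  [[0, 0, -0.055], [0, 0, 0], -1],
  [[0, 0, -0.07], [0, 0, 0], -1],
])

```text
t: 32.15
position: [514.1, 9.2, 256.2]
eef_rot: [3.138, 0.0, 1.471]
ft_force: [0.7, 0.2, -0.2]
grip_width: 0.998
```

```bash
python3 g.py 447.5 354.5 250 1.471
```

```text
t 32.15 pos [514.1   9.2 256.2] rpy [3.138 0.    1.471] F [ 0.7  0.2 -0.2] w 0.998
d [ 0.3369 -0.1007  0.0057] rv [0.004 0.    0.   ] dist 0.352
```

Call:
servo_tool([
  [[0.02, -0.006, 0], [0, 0, 0], -1],
  [[0.065, -0.02, 0], [0, 0, 0], -1],
  [[0.115, -0.034, 0], [0, 0, 0], -1],
  [[0.17, -0.051, 0], [0, 0, 0], -1],
  [[0.225, -0.067, 0], [0, 0, 0], -1],
  [[0.28, -0.084, 0], [0.004, 0, 0], -1],
  [[0.32, -0.096, 0.005], [0.004, 0, 0], -1],
  [[0.3369, -0.1007, 0.0057], [0.004, 0, 0], -1],
])

```text
t: 33.15
position: [446.5, 356.4, 249.8]
eef_rot: [-3.141, 0.001, 1.474]
ft_force: [0.2, -0.5, -0.6]
grip_width: 1.001
```

```bash
python3 g.py 447.5 354.5 177.5 1.469;python3 - <<'E'
from workcell import *
import cv2
for n in("side","top"):
  im=snapshot(n); cv2.imwrite(f"pics/{n}13.png",cv2.cvtColor(im,cv2.COLOR_RGB2BGR))
E
python3 z.py pics/side13.png 240 160 370 260 6 pics/b13.png
python3 z.py pics/top13.png 210 200 310 285 7 pics/c13.png
```

```text
t 33.15 pos [446.5 356.4 249.8] rpy [-3.141e+00  1.000e-03  1.474e+00] F [ 0.2 -0.5 -0.6] w 1.001
d [-0.0017  0.0013  0.0723] rv [-0.001  0.001  0.005] dist 0.072
```

View pics/b13.png

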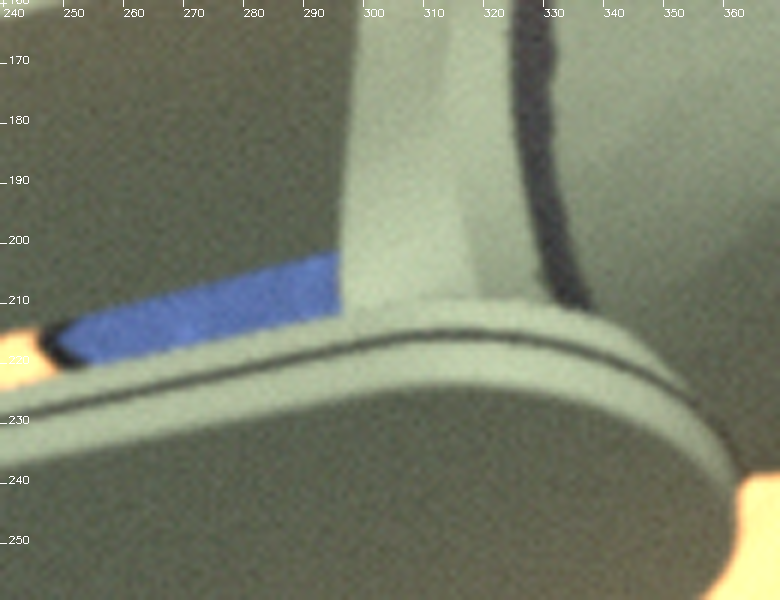

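View pics/c13.png

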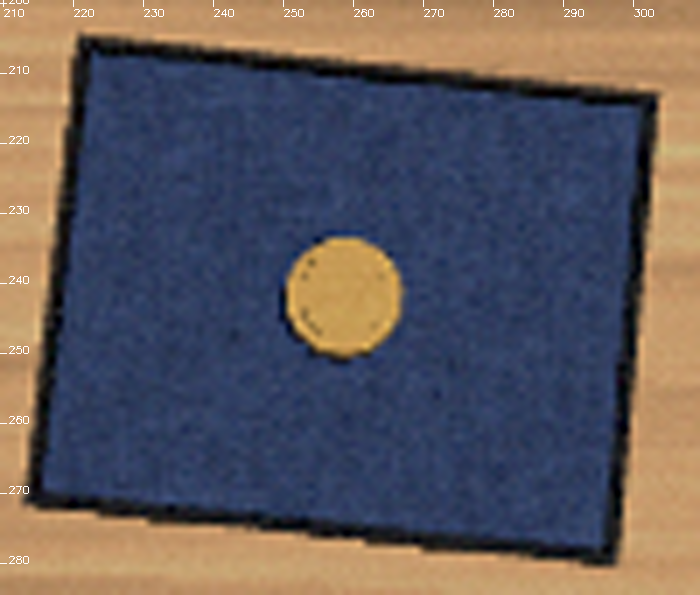

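Call:
servo_tool([
  [[-0.0017, 0.0013, 0.012], [0, 0, 0.005], -1],
  [[-0.0017, 0.0013, 0.03], [0, 0, 0.005], -1],
  [[-0.0017, 0.0013, 0.05], [0, 0, 0.005], -1],
  [[-0.0017, 0.0013, 0.063], [0, 0, 0.005], -1],
  [[-0.0017, 0.0013, 0.069], [0, 0, 0.005], -1],
  [[-0.0017, 0.0013, 0.072], [0, 0, 0.005], -1],
  [[-0.0017, 0.0013, 0.072], [0, 0, 0.005], -1],
  [[-0.0017, 0.0013, 0.072], [0, 0, 0.005], 0],
])

```text
t: 34.25
position: [448.4, 354.0, 178.6]
eef_rot: [3.141, -0.0, 1.469]
ft_force: [0.2, 0.3, -0.5]
grip_width: 0.815
```

Call:
servo_tool([
  [[0, 0, 0], [0, 0, 0], 1],
  [[0, 0, 0], [0, 0, 0], 1],
  [[0, 0, 0], [0, 0, 0], 1],
  [[0, 0, 0], [0, 0, 0], 1],
  [[0, 0, 0], [0, 0, 0], 1],
  [[0, 0, 0], [0, 0, 0], 1],
  [[0, 0, 0], [0, 0, 0], 1],
  [[0, 0, 0], [0, 0, 0], 1],
])

```text
t: 35.25
position: [448.6, 354.2, 179.4]
eef_rot: [3.14, -0.001, 1.469]
ft_force: [-2.1, -0.5, 5.4]
grip_width: 0.685
```

Call:
servo_tool([
  [[0, 0, -0.005], [0, 0, 0], 1],
  [[0, 0, -0.015], [0, 0, 0], 1],
  [[0, 0, -0.03], [0, 0, 0], 1],
  [[0, 0, -0.045], [0, 0, 0], 1],
  [[0, 0, -0.06], [0, 0, 0], 1],
  [[0, 0, -0.07], [0, 0, 0], 1],
  [[0, 0, -0.07], [0, 0, 0], 1],
  [[0, 0, -0.07], [0, 0, 0], 1],
])

```text
t: 36.25
position: [448.2, 354.0, 248.9]
eef_rot: [3.141, -0.0, 1.469]
ft_force: [-1.2, -0.4, -7.8]
grip_width: 0.682
```

```bash
python3 g.py 516.4 56 248 1.471;python3 - <<'E'
from workcell import *
import cv2
for n in("side",):
  im=snapshot(n); cv2.imwrite(f"pics/{n}14.png",cv2.cvtColor(im,cv2.COLOR_RGB2BGR))
E
python3 z.py pics/side14.png 160 250 320 384 4 pics/b14.png
```

```text
t 36.25 pos [448.2 354.  248.9] rpy [ 3.141 -0.     1.469] F [-1.2 -0.4 -7.8] w 0.682
d [-0.2895  0.0982  0.0008] rv [ 0.    -0.    -0.002] dist 0.306
```

View pics/b14.png

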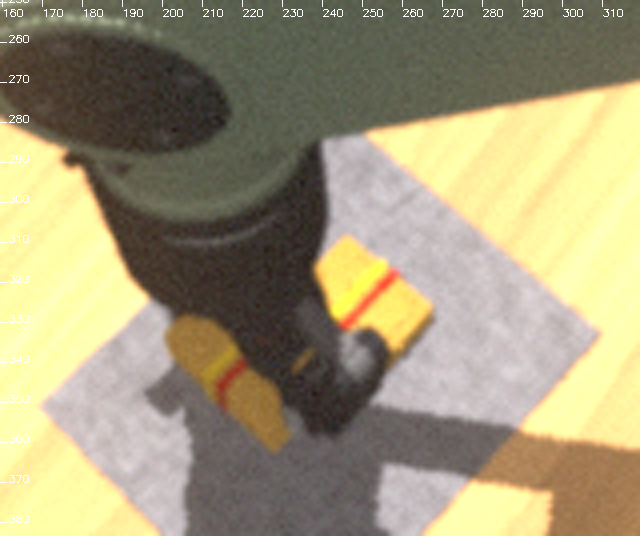

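Call:
servo_tool([
  [[-0.015, 0.005, 0], [0, 0, 0], 1],
  [[-0.055, 0.019, 0], [0, 0, 0], 1],
  [[-0.105, 0.036, 0], [0, 0, 0], 1],
  [[-0.16, 0.054, 0], [0, 0, 0], 1],
  [[-0.21, 0.071, 0], [0, 0, 0], 1],
  [[-0.255, 0.086, 0], [0, 0, -0.002], 1],
  [[-0.282, 0.0955, 0], [0, 0, -0.002], 1],
  [[-0.2895, 0.0982, 0], [0, 0, -0.002], 1],
])

```text
t: 37.3
position: [516.3, 53.2, 248.3]
eef_rot: [-3.141, 0.001, 1.467]
ft_force: [-0.4, 0.9, -8.2]
grip_width: 0.682
```

```bash
python3 g.py 516.2 55.9 183 1.471
```

```text
t 37.30 pos [516.3  53.2 248.3] rpy [-3.141e+00  1.000e-03  1.467e+00] F [-0.4  0.9 -8.2] w 0.682
d [ 0.0027 -0.0004  0.0653] rv [-0.001  0.001 -0.004] dist 0.065
```

Call:
servo_tool([
  [[0.0027, -0.0004, 0.008], [0, 0, -0.004], 1],
  [[0.0027, -0.0004, 0.022], [0, 0, -0.004], 1],
  [[0.0027, -0.0004, 0.038], [0, 0, -0.004], 1],
  [[0.0027, -0.0004, 0.052], [0, 0, -0.004], 1],
  [[0.0027, -0.0004, 0.06], [0, 0, -0.004], 1],
  [[0.0027, -0.0004, 0.064], [0, 0, -0.004], 1],
  [[0.0027, -0.0004, 0.0653], [0, 0, -0.004], 1],
  [[0.0027, -0.0004, 0.0653], [0, 0, -0.004], 1],
])

```text
t: 38.3
position: [516.5, 55.9, 183.4]
eef_rot: [3.141, 0.001, 1.471]
ft_force: [-0.1, -0.4, -7.7]
grip_width: 0.685
```

```bash
python3 g.py 516.2 55.9 180 1.471
```

```text
t 38.30 pos [516.5  55.9 183.4] rpy [3.141e+00 1.000e-03 1.471e+00] F [-0.1 -0.4 -7.7] w 0.685
d [-0.     -0.0003  0.0034] rv [0.    0.001 0.   ] dist 0.003
```

Call:
servo_tool([
  [[0, 0, 0.0006], [0, 0, 0], 1],
  [[0, 0, 0.0012], [0, 0, 0], 1],
  [[0, 0, 0.0018], [0, 0, 0], 1],
  [[0, 0, 0.0024], [0, 0, 0], 1],
  [[0, 0, 0.003], [0, 0, 0], 1],
  [[0, 0, 0.0034], [0, 0, 0], 1],
  [[0, 0, 0.0036], [0, 0, 0], 1],
  [[0, 0, 0.0036], [0, 0, 0], 1],
])

```text
t: 39.3
position: [516.5, 55.9, 180.4]
eef_rot: [3.141, 0.001, 1.471]
ft_force: [-3.4, -0.1, 0.2]
grip_width: 0.686
```

Contact. Release, lift.

Call:
servo_tool([
  [[0, 0, 0], [0, 0, 0], 0],
  [[0, 0, 0], [0, 0, 0], -0.5],
  [[0, 0, 0], [0, 0, 0], -1],
  [[0, 0, 0], [0, 0, 0], -1],
  [[0, 0, -0.008], [0, 0, 0], -1],
  [[0, 0, -0.03], [0, 0, 0], -1],
  [[0, 0, -0.055], [0, 0, 0], -1],
  [[0, 0, -0.07], [0, 0, 0], -1],
])

```text
t: 40.3
position: [517.1, 55.9, 252.3]
eef_rot: [3.139, 0.001, 1.471]
ft_force: [0.6, -0.0, -1.0]
grip_width: 1.003
```

```bash
python3 g.py 447.3 285 250 1.475
```

```text
t 40.30 pos [517.1  55.9 252.3] rpy [3.139e+00 1.000e-03 1.471e+00] F [ 0.6 -0.  -1. ] w 1.003
d [ 0.221  -0.0922  0.0019] rv [ 0.003  0.001 -0.004] dist 0.240
```

Call:
servo_tool([
  [[0.015, -0.006, 0], [0, 0, 0], -1],
  [[0.05, -0.021, 0], [0, 0, 0], -1],
  [[0.095, -0.04, 0], [0, 0, 0], -1],
  [[0.14, -0.058, 0], [0, 0, 0], -1],
  [[0.18, -0.075, 0], [0, 0, 0], -1],
  [[0.21, -0.087, 0.002], [0.003, 0, -0.004], -1],
  [[0.221, -0.0922, 0.002], [0.003, 0.001, -0.004], -1],
  [[0.221, -0.0922, 0.002], [0.003, 0.001, -0.004], -1],
])

```text
t: 41.3
position: [446.6, 285.4, 249.2]
eef_rot: [-3.14, 0.001, 1.477]
ft_force: [0.6, 0.0, -0.6]
grip_width: 1.002
```

```bash
python3 g.py 447.3 285 179.5 1.475
```

```text
t 41.30 pos [446.6 285.4 249.2] rpy [-3.140e+00  1.000e-03  1.477e+00] F [ 0.6  0.  -0.6] w 1.002
d [-0.0003  0.0008  0.0697] rv [-0.001  0.001  0.002] dist 0.070
```

Call:
servo_tool([
  [[0, 0.0008, 0.012], [0, 0, 0.002], -1],
  [[0, 0.0008, 0.03], [0, 0, 0.002], -1],
  [[0, 0.0008, 0.05], [0, 0, 0.002], -1],
  [[0, 0.0008, 0.062], [0, 0, 0.002], -1],
  [[0, 0.0008, 0.068], [0, 0, 0.002], -1],
  [[0, 0.0008, 0.0697], [0, 0, 0.002], -1],
  [[0, 0.0008, 0.0697], [0, 0, 0.002], -1],
  [[0, 0.0008, 0.0697], [0, 0, 0.002], 0],
])

```text
t: 42.3
position: [447.7, 285.5, 180.2]
eef_rot: [3.141, 0.0, 1.475]
ft_force: [-0.1, -0.2, 0.6]
grip_width: 0.814
```

Call:
servo_tool([
  [[0, 0, 0], [0, 0, 0], 1],
  [[0, 0, 0], [0, 0, 0], 1],
  [[0, 0, 0], [0, 0, 0], 1],
  [[0, 0, 0], [0, 0, 0], 1],
  [[0, 0, 0], [0, 0, 0], 1],
  [[0, 0, 0], [0, 0, 0], 1],
  [[0, 0, 0], [0, 0, 0], 1],
  [[0, 0, 0], [0, 0, 0], 1],
])

```text
t: 43.3
position: [448.0, 285.8, 181.1]
eef_rot: [3.14, -0.001, 1.475]
ft_force: [-1.4, 0.2, 5.7]
grip_width: 0.589
```

Call:
servo_tool([
  [[0, 0, -0.005], [0, 0, 0], 1],
  [[0, 0, -0.015], [0, 0, 0], 1],
  [[0, 0, -0.03], [0, 0, 0], 1],
  [[0, 0, -0.045], [0, 0, 0], 1],
  [[0, 0, -0.06], [0, 0, 0], 1],
  [[0, 0, -0.07], [0, 0, 0], 1],
  [[0, 0, -0.07], [0, 0, 0], 1],
  [[0, 0, -0.07], [0, 0, 0], 1],
])

```text
t: 44.3
position: [447.6, 285.6, 250.7]
eef_rot: [3.141, -0.0, 1.475]
ft_force: [-0.2, 0.5, -5.4]
grip_width: 0.589
```

```bash
python3 g.py 503.6 -36.5 248 1.475;python3 - <<'E'
from workcell import *
import cv2
for n in("top",):
  im=snapshot(n); cv2.imwrite(f"pics/{n}15.png",cv2.cvtColor(im,cv2.COLOR_RGB2BGR))
E
python3 z.py pics/top15.png 210 200 310 285 7 pics/c15.png
```

```text
t 44.30 pos [447.6 285.6 250.7] rpy [ 3.141 -0.     1.475] F [-0.2  0.5 -5.4] w 0.589
d [-0.3152  0.0865  0.0027] rv [ 0. -0.  0.] dist 0.327
```

View pics/c15.png

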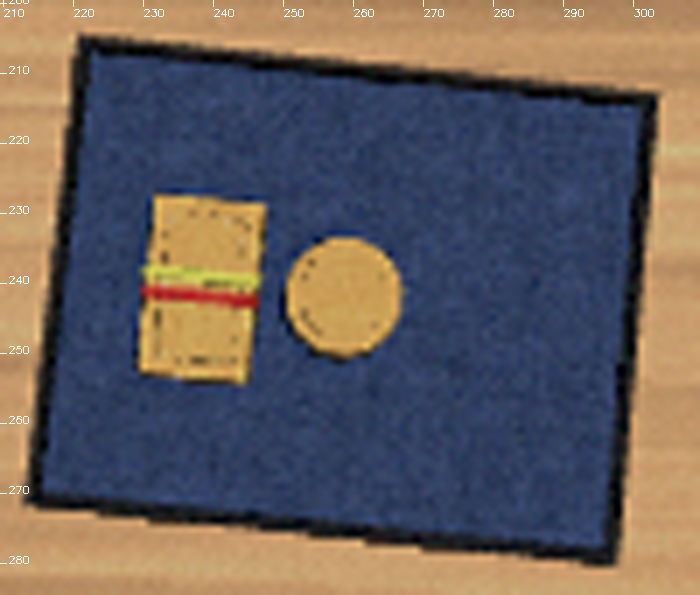

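Call:
servo_tool([
  [[-0.015, 0.004, 0], [0, 0, 0], 1],
  [[-0.055, 0.015, 0], [0, 0, 0], 1],
  [[-0.105, 0.029, 0], [0, 0, 0], 1],
  [[-0.16, 0.044, 0], [0, 0, 0], 1],
  [[-0.215, 0.059, 0], [0, 0, 0], 1],
  [[-0.267, 0.073, 0], [0, 0, 0], 1],
  [[-0.302, 0.083, 0], [0, 0, 0], 1],
  [[-0.3148, 0.0865, 0], [0, 0, 0], 1],
])

```text
t: 45.35
position: [503.4, -38.9, 250.2]
eef_rot: [-3.141, 0.0, 1.472]
ft_force: [-0.1, 0.9, -4.7]
grip_width: 0.589
```

```bash
python3 g.py 503.5 -36 185 1.475
```

```text
t 45.35 pos [503.4 -38.9 250.2] rpy [-3.141  0.     1.472] F [-0.1  0.9 -4.7] w 0.589
d [ 0.003  -0.0002  0.0652] rv [-0.001  0.    -0.003] dist 0.065
```

Call:
servo_tool([
  [[0.003, 0, 0.008], [0, 0, -0.003], 1],
  [[0.003, 0, 0.022], [0, 0, -0.003], 1],
  [[0.003, 0, 0.038], [0, 0, -0.003], 1],
  [[0.003, 0, 0.052], [0, 0, -0.003], 1],
  [[0.003, 0, 0.06], [0, 0, -0.003], 1],
  [[0.003, 0, 0.064], [0, 0, -0.003], 1],
  [[0.003, 0, 0.0652], [0, 0, -0.003], 1],
  [[0.003, 0, 0.0652], [0, 0, -0.003], 1],
])

```text
t: 46.35
position: [504.0, -36.1, 185.4]
eef_rot: [3.141, 0.001, 1.474]
ft_force: [-0.5, 0.5, -4.6]
grip_width: 0.586
```

Call:
servo_tool([
  [[0, 0, 0.0006], [0, 0, 0], 1],
  [[0, 0, 0.0012], [0, 0, 0], 1],
  [[0, 0, 0.0018], [0, 0, 0], 1],
  [[0, 0, 0.0024], [0, 0, 0], 1],
  [[0, 0, 0.003], [0, 0, 0], 1],
  [[0, 0, 0.0034], [0, 0, 0], 1],
  [[0, 0, 0.0036], [0, 0, 0], 1],
  [[0, 0, 0.0036], [0, 0, 0], 1],
])

```text
t: 47.35
position: [504.0, -36.1, 182.1]
eef_rot: [3.141, 0.001, 1.475]
ft_force: [-2.2, 0.3, 1.6]
grip_width: 0.592
```

Call:
servo_tool([
  [[0, 0, 0], [0, 0, 0], 0],
  [[0, 0, 0], [0, 0, 0], -0.5],
  [[0, 0, 0], [0, 0, 0], -1],
  [[0, 0, 0], [0, 0, 0], -1],
  [[0, 0, -0.008], [0, 0, 0], -1],
  [[0, 0, -0.03], [0, 0, 0], -1],
  [[0, 0, -0.06], [0, 0, 0], -1],
  [[0, 0, -0.1], [0, 0, 0], -1],
])

```text
t: 48.35
position: [503.5, -35.9, 282.8]
eef_rot: [-3.14, 0.0, 1.475]
ft_force: [1.0, 0.1, 0.4]
grip_width: 1.005
```

```bash
python3 g.py 330 -330 350 0.8
```

```text
t 48.35 pos [503.5 -35.9 282.8] rpy [-3.14   0.     1.475] F [1.  0.1 0.4] w 1.005
d [-0.3094 -0.1445 -0.0669] rv [-0.001  0.001  0.675] dist 0.348
```

Move aside for a clear final look.

Call:
servo_tool([
  [[-0.01, -0.005, -0.02], [0, 0, 0.03], -1],
  [[-0.045, -0.02, -0.04], [0, 0, 0.1], -1],
  [[-0.095, -0.044, -0.06], [0, 0, 0.2], -1],
  [[-0.145, -0.068, -0.065], [0, 0, 0.32], -1],
  [[-0.195, -0.091, -0.067], [0, 0, 0.43], -1],
  [[-0.245, -0.115, -0.067], [0, 0, 0.54], -1],
  [[-0.285, -0.134, -0.067], [0, 0, 0.63], -1],
  [[-0.305, -0.143, -0.067], [0, 0, 0.675], -1],
])

```text
t: 49.35
position: [330.6, -327.6, 351.0]
eef_rot: [3.141, 0.002, 0.795]
ft_force: [-0.1, -0.2, -0.6]
grip_width: 1.0
```

```bash
python3 - <<'E'
from workcell import *
import cv2
for n in("top","side"):
  im=snapshot(n); cv2.imwrite(f"pics/{n}16.png",cv2.cvtColor(im,cv2.COLOR_RGB2BGR))
E
python3 z.py pics/top16.png 210 200 310 285 7 pics/c16.png
python3 z.py pics/side16.png 240 160 370 260 6 pics/b16.png
```

```text
(no output)
```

View pics/c16.png

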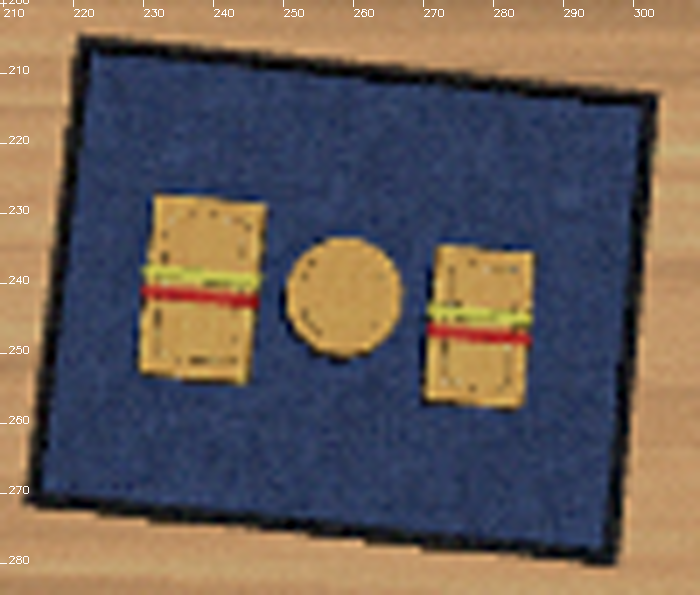

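View pics/b16.png

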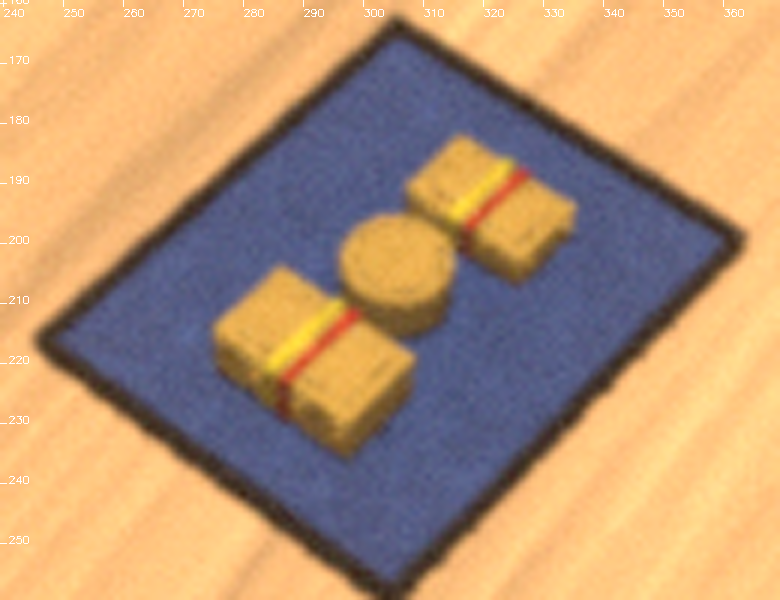

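View pics/top16.png

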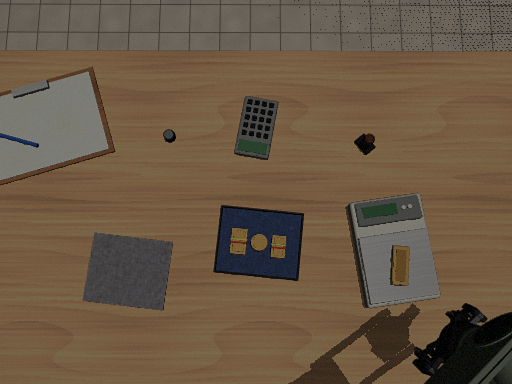

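View pics/side16.png

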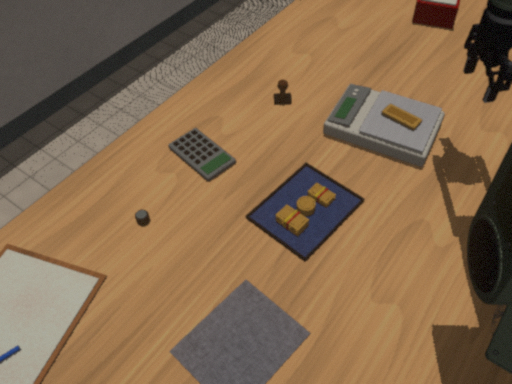

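```bash
python3 -c "
from workcell import close_job
print(close_job())"
```

```text
the job is handed in; nothing more can be done
None
```

The job is done and handed in after about 49.5 s of the 125 s allowed; the hand-in itself reports no verdict.

I set both bundles on the felt pad and lowered the cast bar slowly onto the scale pan. Then I stood the stack of rounds in the middle of the tray and put both bundles back.

My last checks:
- **Cast bar:** it lies flat on the pan, about 1 mm from its centre. I fitted this from both cameras just after placing it, and the final pictures show it in the same place. The wrist reading at set-down was about 1 N.
- **Stack of rounds:** it stands upright on the tray floor, within about 1 mm of the tray's centre.
- **Bundles:** in both final views their corners are within about half a pixel (roughly 1 mm) of the first pictures, lying the same way.
- **Calculator, hand stamp and loupe:** they appear at the same pixel positions as at the start.
- **Arm:** it stands clear of everything with the gripper open.

Two things did not go quite as expected. The fingertips touched the tray floor, desk or pad with about 5 to 7 N when closing or setting down. My height fits disagreed with your text by up to about 3 mm: the bar's top on the pan came out at 59 mm against 62, and the pad's top at 0.7 mm against 3.

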